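Pack the vaccine carrier for a farm call

ROBOT

A 6-joint arm with a two-finger parallel gripper is mounted at the origin on the work surface. World frame = base frame: x ahead of the robot, y to its left, z up, the work surface at z = 0. Lengths are in m, angles in rad, forces in N, time in s.
With the tool pointing down it reaches from about 0.35 to 0.975 m from the base axis. Payload 4.9 kg.
Tool frame: the origin (TCP) lies midway between the tips of the shut fingers; the grasp point (between the pads) lies 19 mm behind it; z points along the fingers, y is the direction in which the jaws open and shut (so a half turn about z gives the same grasp; the last joint's range is limited). The gripper opens to 85 mm and grips with 20 to 120 N. Pads are 22 mm wide; open, the fingers measure 114 mm over their backs; the gripper's body (76 mm by 85 mm) begins 54 mm behind the grasp point. The pads swing forward as they close: fully open they stand 13 mm farther back than shut.
Start: joints at [-1.427, 0.053, 1.613, -0, 1.476, -0.119], TCP at [0.162, -0.604, 0.231] pointing down, gripper open.
Joint ranges: [-3.01, 3.01], [-1.01, 2.22], [0.06, 2.58], [-1.02, 4.17], [0.09, 2.62], [-3.14, 3.14]. Speed limits (rad/s): [2.57, 2.57, 3.14, 3.14, 3.14, 3.14].

INTERFACE

Orientations are given as a unit quaternion [w, x, y, z].
In Python, from plant import state, grab_frame, camera_params, job_done, boxes_of gives the robot as it stands.
- The arm moves only by the tool step_arm, never from a script. Its argument "steps" is a list of rows, each a list of 4 numbers: the shift along the tool's x, y, z in mm, then the turn about the tool's z in degrees. A call has 1 to 8 rows; each row shifts and turns the pose as measured when the row begins, along the tool's axes as they then stand; what a row does not reach is not made up. A row lasts 1/10 s, in which the tool goes at most 50 mm and 8.59 degrees, less where a joint would pass 70% of its speed; a pose out of reach is approached as far as the arm can. A call is refused whole if a number of a shift passes 50 or a number of a turn 8.59, either way. A call with a gripper value outside its range is refused whole. "claw" is the opening in per cent of the stroke, from 0 (shut) to 100 (fully open), set as the call begins (left out, the last holds). The fingers move at their own pace and stop on an object; the grip force is fixed at half the most. Time passes only in rows, so rows that do not move let the fingers close. It gives the time, the measured TCP pose, the force and the opening at its end, in the units of the state.
- state(): the state, without advancing time (a new reading comes with each control period).
- grab_frame(name): name is "side" or "top" or "wrist"; returns (picture, depth): 400x640x3 uint8, red, green, blue; 400x640 float32, m along the optical axis (not along the pixel's ray), 0 where there is no reading.
- camera_params(name): a dict with "mtx" (3x3 intrinsics, pixels), "k1" (the pictures are not rectified: a ray, as slopes to the right and down, at radius r is drawn at 1 + k1 r^2 times it, then the intrinsics apply), "extrinsics" (4x4, takes a point from camera to world coordinates); the wrist camera has in their place "T_tool_cam" (4x4, takes a point from camera to tool coordinates, whose origin is the TCP and whose axes are the flange's). Camera axes: x right, y down, z forward; pixel columns grow to the right and rows downward; lengths in m; the calibration is good to about 2 mm. A picture is of the moment at which its call begins: read the wrist's pose just before it. camera_params takes no time and is no camera call.
- job_done(): hands the job in, once; it reports no verdict.
Trained networks look in the newest picture that a camera, given by its name, has taken for a name from the list of things; names that differ only in an ending like _2 or _b are one class to them, and where a whole thing is asked for, a point or a joint stands for the part that bears it (a point fixed in the world has none). Each returns a list of dicts, best first, with "p" (0 to 1); they miss things now and then, are a little off and sometimes report something else, mostly with a low value. They report only what shows in the picture. A call takes as long as a camera call. They do not tell look-alikes from the thing itself.
- boxes_of(camera, label): "box" ([left, top, width, height] in pixels, round what is visible of it).
The state is a dict: "time": time; "joint_pos": joint angles; "joint_vel": joint speeds; "joint_efforts": joint torques, N m; "tool_pos": TCP position; "tool_rot": TCP orientation; "contact_force": force on the tool from outside, world axes, zero at the start; "ft_torque": the same for the moment, N m; "gripper_width": opening from 0.0 (shut) to 1.0 (fully open).
Only numpy, scipy, OpenCV 4.12 (cv2) and the standard library are available. Lean on these libraries where they do the work, as an engineer would, in place of code of your own. Each camera call takes 0.05 s, during which the arm holds its last target. There are 200 camera calls.

TASK

Pack the vaccine carrier for a farm call: stand every vaccine vial upright in a pocket of the foam, one to a pocket, stand the cold brick on its long edge in the long slot, and lift the temperature logger up and off its hook and stand it, loop up, in the small pocket. Only when all of it is down on the floor of the case, nothing stands above the rim and you have let go, swing the lid over without slamming it and close it fully. Leave the other things on the counter and on the hooks where they are.

Things in the scene. Friction and masses are not known exactly. Their poses are not given: they have to be found in the camera images.
- carrier: open insulated case, off-white, fixed: 264 (own x) x 194 (own y) x 100 mm high, walls 12, floor 10 mm. On its floor lies dark foam 25 mm thick with through pockets: four square ones for vials, a long brick slot between them, a small logger pocket in line with the slot. Origin: centre of its underside, z up; rim at z = 100 mm. Lid hinged on top of the +y wall
- pocket0 (a point): centre of the floor (a cushion, 20 mm above the counter) of a vial pocket, 56 x 56 mm, 15 mm deep, at carrier x = -63 mm, y = -40 mm; any vial may go in any of the four
- pocket1 (a point): centre of the floor (a cushion, 20 mm above the counter) of a vial pocket, 56 x 56 mm, 15 mm deep, at carrier x = +63 mm, y = -40 mm; any vial may go in any of the four
- pocket2 (a point): centre of the floor (a cushion, 20 mm above the counter) of a vial pocket, 56 x 56 mm, 15 mm deep, at carrier x = -63 mm, y = +40 mm; any vial may go in any of the four
- pocket3 (a point): centre of the floor (a cushion, 20 mm above the counter) of a vial pocket, 56 x 56 mm, 15 mm deep, at carrier x = +63 mm, y = +40 mm; any vial may go in any of the four
- brick_slot (a point): centre of the floor of the brick slot, 34 mm (carrier x) by 120 mm (carrier y), 25 mm deep, floor 10 mm above the counter, at carrier x = 0, y = +20 mm
- logger_pocket (a point): centre of the floor of the logger pocket, 44 mm (carrier x) by 30 mm (carrier y), 25 mm deep, floor 10 mm above the counter, at carrier x = 0, y = -62 mm
- lid (a joint): angle of the lid, rad: 0 shut, grows as it opens; 1.6 to 1.9 (upright or leaning out towards carrier +y) at the start, 1.9 at most. The stiff hinge holds it wherever it is left; 3 to 6 N at the free edge moves it. The lid is a slab 264 x 194 x 20 mm, 0.35 kg, that lies on the rim when shut (top face 120 mm above the counter)
- lid_hinge (a point): middle of the lid's hinge line: carrier x = 0, y = +97 mm, z = 100 mm; the hinge line runs along carrier x
- lid_edge (a point): middle of the lid's free edge on its outer (upper) face, 194 mm from the hinge line; a black latch tab 50 mm wide, 8 mm thick projects from the edge there
- vial0: vaccine vial: amber glass body 42 mm in diameter and 50 mm high with a white label, shoulder, then a neck with aluminium crimp cap 20 mm in diameter; 73 mm high in all, about 100 g. Origin: centre of its underside, z up its axis. From 2 to 4 vials are present (absent ones are None)
- vial1: vaccine vial: amber glass body 42 mm in diameter and 50 mm high with a white label, shoulder, then a neck with aluminium crimp cap 20 mm in diameter; 73 mm high in all, about 100 g. Origin: centre of its underside, z up its axis. From 2 to 4 vials are present (absent ones are None)
- vial2: vaccine vial: amber glass body 42 mm in diameter and 50 mm high with a white label, shoulder, then a neck with aluminium crimp cap 20 mm in diameter; 73 mm high in all, about 100 g. Origin: centre of its underside, z up its axis. From 2 to 4 vials are present (absent ones are None)
- vial3: vaccine vial: amber glass body 42 mm in diameter and 50 mm high with a white label, shoulder, then a neck with aluminium crimp cap 20 mm in diameter; 73 mm high in all, about 100 g. Origin: centre of its underside, z up its axis. From 2 to 4 vials are present (absent ones are None)
- brick: cold brick, rigid pale plastic, 110 mm (own x) x 24 mm (own y) x 72 mm high, about 220 g, standing on its long narrow edge on the counter. Origin: centre of its underside, z up
- logger: temperature logger hanging on one of the three hooks: flat white box 34 mm wide (own y) x 16 mm thick (own x) x 54 mm high with a small grey display, with a stiff loop on top whose opening is 18 mm wide and 24 mm high (bar 4 mm, opening along the body's x); 82 mm high in all, about 50 g. Origin: centre of the underside of the box, z up
- hook_stand: fixed stand, nothing higher than 273 mm: foot, two posts, a bar along its y at 260 mm height, origin on the counter under its middle. Three 5 mm hook rods (y = +90, 0, -90 mm, axis 260 mm up) point to its -x; their tips, 55 mm out, turn up to 10 mm above the rod. Things hang by their loops 36 mm out: raise one 10 to 19 mm, then draw it along own -x past the tip
- timer: bystander: round white lab timer 52 mm in diameter, 18 mm thick, hanging on another hook, with a stiff loop on top whose opening is 18 mm wide and 24 mm high (bar 4 mm, opening along the body's x). Origin: its lowest point
- key_tag: bystander: grey key tag with a brass key, 28 x 46 x 5 mm, hanging on another hook, with a stiff loop on top whose opening is 18 mm wide and 24 mm high (bar 4 mm, opening along the body's x). Origin: about its lowest point, z up
- pill_jar: bystander: white plastic pill jar 48 mm in diameter, 85 mm high, standing among the vials. Origin: centre of its underside
- eye_drops: bystander: slim white dropper bottle 34 mm in diameter, 90 mm high, with a pointed cap, standing among the vials. Origin: centre of its underside
- dish: bystander: shallow steel instrument dish 85 x 175 x 32 mm. Origin: centre of its underside
- gallipot: bystander: small round steel bowl 64 mm across, 45 mm high. Origin: centre of its underside
Things that resemble listed ones, but are neither listed nor needed, are in the scene too. What is shaped like the logger but blue, brown or turquoise is not meant.

How it is judged:
On the way:
1. all vials present, the brick and the logger stand in their pockets, below the rim, let go, with the lid still open (x of vial0 in the frame of carrier between -0.12 and 0.12 m and y of vial0 in the frame of carrier between -0.085 and 0.085 m and z of vial0 in the frame of carrier between 0 and 0.028 m and angle between each of vial0, vial1, vial2, vial3, brick's own z axis and vertical below 0.25 rad and linear speed of each of vial0, vial1, vial2, vial3, brick, logger below 0.03 m/s and x of vial1 in the frame of carrier between -0.12 and 0.12 m and y of vial1 in the frame of carrier between -0.085 and 0.085 m and z of vial1 in the frame of carrier between 0 and 0.028 m and x of vial2 in the frame of carrier between -0.12 and 0.12 m and y of vial2 in the frame of carrier between -0.085 and 0.085 m and z of vial2 in the frame of carrier between 0 and 0.028 m and x of vial3 in the frame of carrier between -0.12 and 0.12 m and y of vial3 in the frame of carrier between -0.085 and 0.085 m and z of vial3 in the frame of carrier between 0 and 0.028 m and x of brick in the frame of carrier between -0.02 and 0.02 m and y of brick in the frame of carrier between 0 and 0.04 m and z of brick in the frame of carrier between 0 and 0.018 m and x of logger in the frame of carrier between -0.02 and 0.02 m and y of logger in the frame of carrier between -0.08 and -0.044 m and z of logger in the frame of carrier between 0 and 0.018 m and angle between logger's own z axis and vertical below 0.35 rad and value of joint lid above 0.8 rad and contact force between the fingers and anything else below 0.5 N), for 0.3 s.
At the end, for the whole second after the job is handed in: Lid shut (within 0.03 rad) and at rest; every vial present stands upright (within 0.25 rad) in a vial pocket, the brick on its long edge (0.25 rad) in its slot, the logger loop up (0.35 rad) in its pocket, each within 8 mm of the pocket's floor (x of vial0 in the frame of carrier between -0.12 and 0.12 m and y of vial0 in the frame of carrier between -0.085 and 0.085 m and z of vial0 in the frame of carrier between 0 and 0.028 m and angle between each of vial0, vial1, vial2, vial3, brick's own z axis and vertical below 0.25 rad and linear speed of each of vial0, vial1, vial2, vial3, brick, logger below 0.03 m/s and x of vial1 in the frame of carrier between -0.12 and 0.12 m and y of vial1 in the frame of carrier between -0.085 and 0.085 m and z of vial1 in the frame of carrier between 0 and 0.028 m and x of vial2 in the frame of carrier between -0.12 and 0.12 m and y of vial2 in the frame of carrier between -0.085 and 0.085 m and z of vial2 in the frame of carrier between 0 and 0.028 m and x of vial3 in the frame of carrier between -0.12 and 0.12 m and y of vial3 in the frame of carrier between -0.085 and 0.085 m and z of vial3 in the frame of carrier between 0 and 0.028 m and x of brick in the frame of carrier between -0.02 and 0.02 m and y of brick in the frame of carrier between 0 and 0.04 m and z of brick in the frame of carrier between 0 and 0.018 m and x of logger in the frame of carrier between -0.02 and 0.02 m and y of logger in the frame of carrier between -0.08 and -0.044 m and z of logger in the frame of carrier between 0 and 0.018 m and angle between logger's own z axis and vertical below 0.35 rad and value of joint lid below 0.03 rad and velocity of joint lid below 0.05 rad/s); the robot touches nothing.
It fails at once if the lid is slammed (swung shut faster than 2.5 rad/s) (value of joint lid below 0.6 rad and velocity of joint lid below -2.5 rad/s).
It fails at once if a bystander is moved more than 60 mm or knocked over (distance of any of pill_jar, eye_drops, timer, key_tag, dish, gallipot from where it was at the start of the episode above 0.06 m or angle between any of pill_jar, eye_drops, timer, key_tag, dish, gallipot's own z axis and vertical above 0.8 rad).
Of vial0, vial1, vial2, vial3 only 2 to 4 are there at a start; the rules pass over those that are not, and their reading is None.
At some moment in a run one of vial0, vial1, vial2, vial3 may be knocked a few centimetres aside while the robot is not near it.
It also fails if it takes over 210 s, if anything falls off the work surface, if the arm or the gripper's body presses on something with over 40 N, if the wrist force passes 120 N, or if a joint passes its speed limit or range.

## Working session

There is one attempt and no reset: what is moved stays moved. The work goes in short steps, Python scripts to look and compute and a tool call to move; the robot and the scene stay as the last step left them, time stands still between calls to the robot, and variables do not carry over. Pictures are saved under pics/ and viewed, about 12 in all and at most 16, crops included, and the job is handed in when it is done.

Besides the shell and the picture viewer there is one more tool, called after "Call:" as name(argument=value, ...), one argument or row to a line, values as JSON. step_arm: Moves the arm, as the interface text tells. Its arguments: {"type":"object","properties":{"steps":{"type":"array"},"claw":{"type":"number"}},"required":["steps"]}

```bash
ls; mkdir -p pics
cat > h.py <<'E'
import numpy as np, cv2
from scipy.spatial.transform import Rotation as R
from plant import state, grab_frame, camera_params, job_done, boxes_of
def Rq(q): return R.from_quat([q[1],q[2],q[3],q[0]]).as_matrix()
def ext(name,s=None):
    c=camera_params(name)
    if name!='wrist': return np.array(c['extrinsics'])
    s=s or state(); T=np.eye(4); T[:3,:3]=Rq(s['tool_rot']); T[:3,3]=s['tool_pos']
    return T@np.array(c['T_tool_cam'])
def cloud(name,depth,T):
    "world point per pixel (nan where no reading)"
    c=camera_params(name); K=np.array(c['mtx'],float); k=c['k1']
    v,u=np.mgrid[0:400,0:640].astype(np.float32)
    xd=(u-K[0,2])/K[0,0]; yd=(v-K[1,2])/K[1,1]; x,y=xd.copy(),yd.copy()
    for _ in range(8):
        f=1+k*(x*x+y*y); x,y=xd/f,yd/f
    d=np.where(depth>0,depth,np.nan)
    return np.stack([x*d,y*d,d],-1)@T[:3,:3].T+T[:3,3]
def look(name):
    s=state(); T=ext(name,s); im,d=grab_frame(name)
    P=cloud(name,d,T); np.savez(f'/tmp/{name}.npz',im=im,P=P); return im,P
def save(im,fn,sc=1):
    cv2.imwrite(fn,cv2.resize(im[...,::-1],None,fx=sc,fy=sc,interpolation=cv2.INTER_CUBIC))
E
cat > a.py <<'E'
from h import *
s=state(); print(s['time'],s['tool_pos'],s['tool_rot'])
for n in ['top','side']:
    im,P=look(n); save(im,f'pics/{n}0.png',1.25); print(n,ext(n).round(3).tolist())
    for l in ['vial0','brick','logger','carrier','lid','hook_stand','timer','key_tag','pill_jar','eye_drops','dish','gallipot']:
        for b in boxes_of(n,l)[:6]:
            if b['p']<.2: continue
            x,y,w,h=b['box']; m=P[int(y+h/2),int(x+w/2)]
            print(l,round(b['p'],2),[round(t) for t in b['box']],m.round(3))
E
python3 a.py
```

```text
pics
0.0 [ 0.16225847 -0.60291905  0.2300619 ] [-1.04644722e-03  9.91381747e-01  1.31000519e-01 -4.69284859e-06]
top [[-0.031, -0.974, 0.224, 0.299], [-1.0, 0.031, -0.001, -0.052], [-0.006, -0.224, -0.974, 1.229], [0.0, 0.0, 0.0, 1.0]]
vial0 0.68 [368, 229, 13, 15] [ 0.435 -0.201  0.075]
vial0 0.58 [412, 225, 16, 15] [ 0.44  -0.336  0.073]
brick 0.77 [309, 163, 13, 43] [ 0.597 -0.037  0.071]
logger 0.7 [382, 156, 12, 16] [ 0.605 -0.228  0.238]
logger 0.55 [342, 194, 8, 13] [ 0.545 -0.125  0.073]
logger 0.55 [424, 184, 15, 12] [ 0.576 -0.386  0.05 ]
carrier 0.6 [158, 141, 120, 118] [0.569 0.268 0.036]
carrier 0.39 [279, 116, 60, 30] [ 0.793 -0.015  0.007]
lid 0.93 [160, 142, 46, 112] [0.528 0.303 0.24 ]
hook_stand 0.79 [338, 142, 100, 44] [ 0.602 -0.225  0.239]
timer 0.51 [411, 157, 20, 13] [ 0.602 -0.313  0.238]
timer 0.22 [402, 270, 25, 27] [ 0.302 -0.321  0.006]
key_tag 0.62 [352, 159, 10, 12] [ 0.597 -0.145  0.262]
key_tag 0.41 [158, 143, 120, 116] [0.563 0.269 0.035]
pill_jar 0.62 [432, 205, 25, 20] [ 0.492 -0.408  0.082]
pill_jar 0.43 [159, 140, 119, 122] [0.562 0.265 0.035]
eye
[... 604 characters left out ...]

logger 0.74 [355, 230, 16, 19] [ 0.548 -0.194  0.041]
logger 0.69 [382, 156, 16, 25] [ 0.596 -0.235  0.22 ]
logger 0.58 [326, 222, 11, 30] [ 0.529 -0.118  0.045]
carrier 0.94 [114, 113, 154, 142] [0.152 0.011 0.411]
lid 0.64 [113, 111, 154, 144] [0.152 0.011 0.411]
lid 0.56 [112, 112, 60, 111] [0.439 0.304 0.225]
hook_stand 0.67 [338, 137, 101, 106] [ 0.834 -0.224  0.006]
timer 0.7 [419, 159, 26, 29] [ 0.599 -0.331  0.224]
key_tag 0.74 [113, 113, 156, 141] [0.152 0.011 0.411]
key_tag 0.59 [346, 143, 9, 30] [ 0.599 -0.146  0.231]
pill_jar 0.82 [446, 251, 25, 41] [ 0.473 -0.42   0.058]
eye_drops 0.57 [378, 241, 19, 34] [ 0.479 -0.262  0.057]
dish 0.96 [283, 168, 67, 34] [ 0.804 -0.013  0.004]
```

View pics/top0.png

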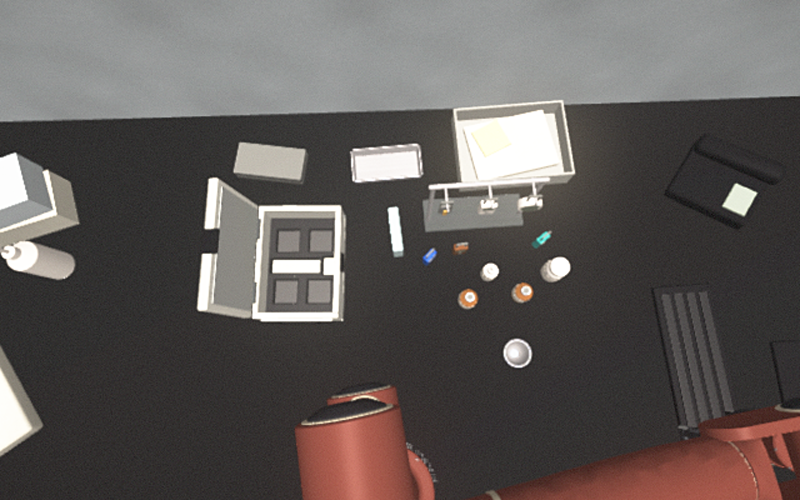

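View pics/side0.png

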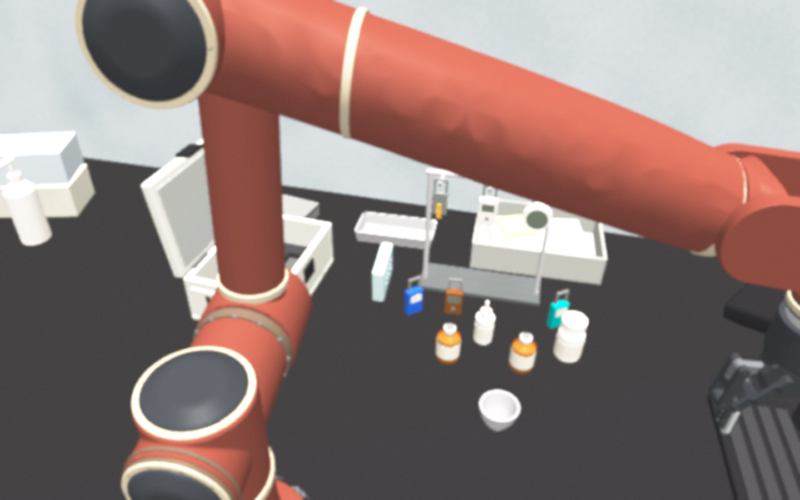

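Seen: two amber vials (side ≈ (448,344), (522,352)); the eye-drop bottle (485,325) stands between them and the pill jar is at (570,337). The brick is at (382,272). Logger candidates are the white box with a grey display on the middle hook (488,208), blue (414,299), brown (454,300) and turquoise (558,313). I choose the white one. Key tag and timer hang on the outer hooks.

```bash
cat >> h.py <<'E'
def delta(x,y,z,yaw=None):
    "tool-axis shift (mm) and turn (deg) to world TCP target; yaw = world heading of tool x, deg"
    s=state(); M=Rq(s['tool_rot']); d=M.T@(np.array([x,y,z])-s['tool_pos'])*1000
    y0=np.degrees(np.arctan2(M[1,0],M[0,0]))
    t=0 if yaw is None else -((yaw-y0+180)%360-180)
    print('yaw',y0.round(1),'delta',d.round(1),'turn',round(t,1),'tcp',np.round(s['tool_pos'],4))
def rect(pts):
    c,wh,a=cv2.minAreaRect(np.float32(pts)*1000); return np.round(c,1),np.round(wh,1),round(a,1),len(pts)
E
python3 - <<'E'
from h import *
print(np.array(camera_params('wrist')['T_tool_cam']).round(3), camera_params('wrist')['mtx'])
Z=np.load('/tmp/top.npz');P=Z['P'].reshape(-1,3)
def sel(x0,x1,y0,y1,z0,z1): return P[(P[:,0]>x0)&(P[:,0]<x1)&(P[:,1]>y0)&(P[:,1]<y1)&(P[:,2]>z0)&(P[:,2]<z1)]
r=sel(.35,.75,.0,.5,.09,.107); print('rim',rect(r[:,:2]))
l=sel(.35,.8,.2,.6,.12,.32)
print('lid z',l[:,2].max(), 'xy', l.min(0),l.max(0))
for n,b in dict(brick=(.5,.7,-.1,.02,.05,.09),vA=(.4,.47,-.24,-.17,.03,.09),vB=(.4,.47,-.37,-.3,.03,.09),drops=(.45,.53,-.3,-.22,.03,.1),jar=(.45,.55,-.46,-.37,.03,.1),stand=(.5,.75,-.4,-.1,.25,.29)).items():
    q=sel(*b); print(n,rect(q[:,:2]),q[:,2].max())
delta(.52,-.25,.40,0)
E
```

```text
[[ 0.001 -0.957 -0.289  0.075]
 [ 1.     0.001 -0.     0.   ]
 [ 0.    -0.289  0.957 -0.142]
 [ 0.     0.     0.     1.   ]] [[300.68173379   0.         322.01890272]
 [  0.         300.68173379 197.18503665]
 [  0.           0.           1.        ]]
rim (array([526.6, 190.2]), array([201.2, 266.8]), 88.1, 1439)
lid z 0.306521125378037 xy [0.39594101 0.28438375 0.12013187] [0.66193666 0.33699777 0.30652113]
brick (array([602.3, -36. ]), array([109.7,  23.9]), 5.5, 290) 0.07931875295432
vA (array([ 433.1, -204.4]), array([40.6, 40.7]), 61.3, 172) 0.07633426556028744
vB (array([ 442.3, -336.1]), array([41.1, 43.7]), 86.2, 192) 0.07765411517388898
drops (array([ 495.6, -259.9]), array([32.4, 30.9]), 82.6, 116) 0.09089881849660753
jar (array([ 494.6, -417.4]), array([49.7, 43.9]), 35.6, 302) 0.09175478594427977
stand (array([ 617.1, -233.8]), array([ 63. , 248.6]), 1.7, 571) 0.273184439803723
yaw 15.1 delta [ 437.2 -248.5 -168.7] turn 15.1 tcp [ 0.1623 -0.6035  0.2313]
```

Call:
step_arm(
  steps=[
    [0,0,-50,7.5],
    [0,0,-50,7.5],
    [49,-44,-12,0],
    [49,-44,-12,0],
    [49,-44,-12,0],
    [49,-44,-12,0],
    [49,-44,-12,0],
    [49,-44,-12,0],
  ],
  claw=80,
)

```text
time: 2.1
tool_pos: [0.3849, -0.407, 0.3855]
tool_rot: [-0.003, 1.0, -0.011, 0.0]
contact_force: [0.3, -0.1, 0.2]
gripper_width: 0.804
```

Call:
step_arm(
  steps=[
    [49,-44,0,0],
    [49,-44,0,0],
    [0,0,0,0],
    [0,0,0,0],
  ],
)

```text
time: 2.5
tool_pos: [0.4646, -0.3372, 0.3884]
tool_rot: [-0.001, 1.0, -0.007, 0.003]
contact_force: [-0.1, 0.0, 0.0]
gripper_width: 0.799
```

```bash
cat > b.py <<'E'
from h import *
import sys
im,P=look('wrist'); save(im,sys.argv[1],1.25); delta(.5,-.25,.4,0)
for l in ['vial0','brick','logger','pill_jar','eye_drops']:
    for b in boxes_of('wrist',l)[:5]:
        if b['p']<.3: continue
        x,y,w,h=b['box']; print(l,round(b['p'],2),[round(t) for t in b['box']],P[int(y+h/2),int(x+w/2)].round(3))
Q=P.reshape(-1,3)
def sel(x0,x1,y0,y1,z0,z1): return Q[(Q[:,0]>x0)&(Q[:,0]<x1)&(Q[:,1]>y0)&(Q[:,1]<y1)&(Q[:,2]>z0)&(Q[:,2]<z1)]
for n,bb in dict(counter=(.3,.6,-.6,.1,-.02,.02),brick=(.5,.7,-.1,.02,.06,.09),capA=(.4,.47,-.24,-.17,.065,.09),capB=(.4,.47,-.37,-.3,.065,.09),vA=(.4,.47,-.24,-.17,.02,.09),vB=(.4,.47,-.37,-.3,.02,.09),drops=(.45,.53,-.3,-.22,.03,.11),jar=(.45,.55,-.46,-.37,.03,.11),stand=(.5,.75,-.4,-.1,.25,.29),logger=(.55,.62,-.26,-.2,.17,.27),logbox=(.55,.62,-.26,-.2,.215,.242)).items():
    q=sel(*bb)
    if len(q): print(n,rect(q[:,:2]),np.median(q[:,2]).round(4),q[:,2].max().round(4))
E
python3 b.py pics/w1.png
```

```text
yaw -0.8 delta [ 34.4 -88.  -11.2] turn -0.8 tcp [ 0.4644 -0.3374  0.3884]
vial0 0.89 [232, 160, 30, 30] [ 0.439 -0.213  0.057]
vial0 0.86 [313, 153, 24, 28] [ 0.452 -0.339  0.072]
logger 0.84 [173, 16, 69, 36] [ 0.603 -0.238  0.24 ]
logger 0.8 [165, 101, 38, 24] [ 0.535 -0.124  0.053]
logger 0.73 [214, 89, 34, 17] [ 0.556 -0.207  0.082]
logger 0.55 [350, 75, 23, 20] [ 0.569 -0.392  0.082]
logger 0.37 [2, 23, 82, 187] [0.534 0.089 0.06 ]
pill_jar 0.59 [356, 120, 35, 36] [ 0.498 -0.411  0.085]
eye_drops 0.89 [269, 124, 19, 23] [ 0.501 -0.27   0.069]
counter (array([ 450., -250.]), array([699.9, 300. ]), 90.0, 62182) -0.0001 0.02
brick (array([601.2, -37.6]), array([110.6,  25.2]), 5.9, 1340) 0.0712 0.0752
capA (array([ 431.3, -207.1]), array([19.7, 20.2]), 16.0, 144) 0.0717 0.0756
capB (array([ 442.2, -339. ]), array([18.8, 19.9]), 89.4, 141) 0.0715 0.0748
vA (array([ 431.8, -207.7]), array([41.4, 41. ]), 21.9, 612) 0.0534 0.0756
vB (array([ 442.8, -338.7]), array([40.1, 40.8]), 88.2, 567) 0.0537 0.0748
drops (array([ 494.6, -263.7]), array([33.1, 33.2]), 86.7, 408) 0.0557 0.0908
jar (array([ 494.7, -416.4]), array([45.3, 43.3]), 9.0, 863) 0.0843 0.088
stand (array([ 601.1, -236. ]), array([206.3,  42.5]), 89.1, 1900) 0.2629 0.2735
logger (array([ 603.8, -238.8]), array([28.4, 31.9]), 50.0, 1628) 0.2381 0.27
logbox (array([ 604.8, -237. ]), array([16. , 33.8]), 2.1, 713) 0.237 0.2419
```

View pics/w1.png

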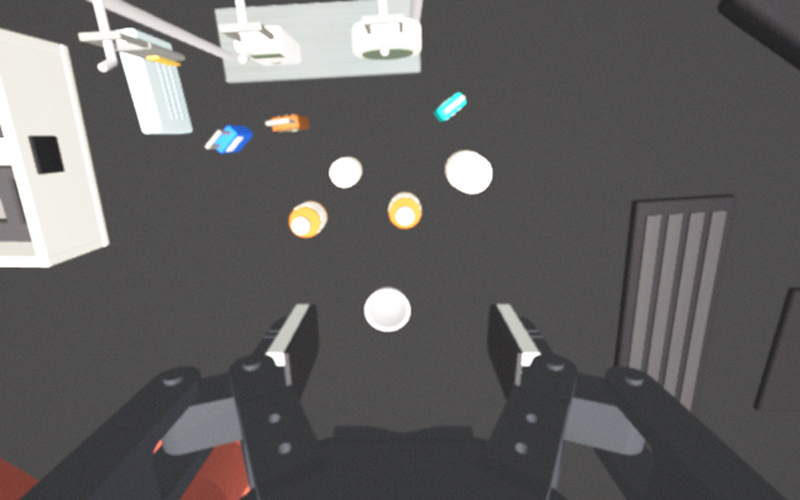

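One close view settles it: the white logger with the loop is on the middle hook at (270,45), and only two vials are present at (307,220) and (404,210). Sizes and heights match the description. Going for vial A.

Call:
step_arm(
  steps=[
    [-12,-48,50,0],
    [-12,-48,50,0],
    [-12,-48,50,0],
    [0,0,50,0],
    [0,0,50,0],
    [0,0,0,0],
  ],
)

```text
time: 3.4
tool_pos: [0.4369, -0.2328, 0.1727]
tool_rot: [0.001, 1.0, -0.015, 0.005]
contact_force: [-0.9, 0.0, -1.7]
gripper_width: 0.801
```

```bash
python3 -c "
from h import *
delta(.432,-.2075,.02,0)"
```

```text
yaw -1.7 delta [ -7.2 -25.4 152.6] turn -1.7 tcp [ 0.4369 -0.2328  0.1727]
```

Call:
step_arm(
  steps=[
    [-8,-28,0,-1.7],
    [0,0,0,0],
    [0,0,45,0],
    [0,0,30,0],
    [0,0,0,0],
  ],
)

```text
time: 3.9
tool_pos: [0.4359, -0.2125, 0.1091]
tool_rot: [0.007, 1.0, -0.003, 0.012]
contact_force: [-1.0, -0.0, 0.4]
gripper_width: 0.799
```

```bash
python3 -c "
from h import *
delta(.432,-.2075,.02,0)"
```

```text
yaw -0.3 delta [-6.1 -6.2 88.9] turn -0.3 tcp [ 0.4359 -0.2125  0.1091]
```

Call:
step_arm(
  steps=[
    [-6,-6,20,0],
    [0,0,20,0],
    [0,0,20,0],
    [0,0,20,0],
    [0,0,12,0],
    [0,0,0,0],
  ],
)

```text
time: 4.5
tool_pos: [0.4453, -0.2213, 0.0357]
tool_rot: [0.016, 1.0, -0.006, 0.024]
contact_force: [-1.0, 0.7, -0.1]
gripper_width: 0.8
```

```bash
python3 -c "
from h import *
delta(.432,-.2075,.02,0)"
```

```text
yaw -0.6 delta [-14.2 -14.2  14.6] turn -0.6 tcp [ 0.4453 -0.2213  0.0357]
```

Call:
step_arm(
  steps=[
    [0,0,0,0],
    [0,0,0,0],
    [0,0,0,0],
    [0,0,0,0],
  ],
)

```text
time: 4.9
tool_pos: [0.4488, -0.2242, 0.0417]
tool_rot: [0.018, 0.999, -0.006, 0.028]
contact_force: [-0.5, 0.6, -0.7]
gripper_width: 0.802
```

```bash
python3 -c "
from h import *
delta(.432,-.2075,.02,0)
s=state();print(s['tool_rot'],s['joint_pos'],s['joint_vel'],s['ft_torque'])"
```

```text
yaw -0.6 delta [-18.2 -17.3  20.1] turn -0.6 tcp [ 0.4488 -0.2242  0.0417]
[ 0.01816461  0.99942634 -0.00611175  0.02792283] [-0.61289338 -0.08516014  2.08797831  0.00227653  1.07217077  0.96911124] [ 0.00063164 -0.00967887 -0.00636398  0.00022238  0.00497807  0.00215294] [0.07652282 0.02394149 0.01929475]
```

Call:
step_arm(
  steps=[
    [0,0,0,0],
    [0,0,0,0],
    [0,0,0,0],
    [0,0,0,0],
    [0,0,0,0],
    [0,0,0,0],
    [0,0,0,0],
    [0,0,0,0],
  ],
)

```text
time: 5.7
tool_pos: [0.4489, -0.2239, 0.0421]
tool_rot: [0.018, 0.999, -0.006, 0.028]
contact_force: [1.2, 1.2, -0.4]
gripper_width: 0.803
```

```bash
python3 -c "
from h import *
delta(.432,-.2075,.02,0)
s=state();print(s['tool_rot'],s['joint_pos'],s['joint_vel'],s['joint_efforts'])
import numpy as np
im,d=grab_frame('wrist'); s=state(); print(s['tool_pos'],s['time'])
for i in range(4): grab_frame('wrist')
s=state(); print(s['tool_pos'],s['time'],s['joint_vel'])"
```

```text
yaw -0.6 delta [-18.3 -17.   20.5] turn -0.6 tcp [ 0.4489 -0.2239  0.0421]
[ 0.01815839  0.99942237 -0.00595262  0.02810264] [-0.61242733 -0.08618416  2.0882067   0.00249746  1.07267742  0.96916115] [ 7.13806552e-04  2.23496127e-05 -1.13867857e-03  5.95792723e-04
 -3.13799915e-04 -3.24024097e-04] [-1.66671448e-01 -2.82675970e+01 -3.20886934e+01 -7.78033468e-02
 -2.39584381e-01 -7.22745142e-03]
[ 0.44888009 -0.22393385  0.04208223] 5.75
[ 0.44891183 -0.22400273  0.04212825] 5.95 [ 0.00155089 -0.00070338  0.00247485  0.00047463 -0.00041916 -0.0015719 ]
```

Call:
step_arm(
  steps=[
    [-9,-9,0,0],
    [-9,-9,0,0],
    [-3,-3,6,0],
    [0,0,6,0],
    [0,0,6,0],
    [0,0,0,0],
    [0,0,0,0],
  ],
)

```text
time: 6.65
tool_pos: [0.4265, -0.201, 0.0197]
tool_rot: [0.018, 0.999, -0.006, 0.028]
contact_force: [-0.2, -0.7, -0.2]
gripper_width: 0.797
```

```bash
cat > c.py <<'E'
from h import *
im,P=look('wrist'); save(im,'pics/w2.png',1.25); delta(.432,-.2075,.02,0); print(state()['tool_rot'])
Q=P.reshape(-1,3); q=Q[(abs(Q[:,0]-.435)<.045)&(abs(Q[:,1]+.21)<.03)&(Q[:,2]>.066)&(Q[:,2]<.08)]
if len(q): print(rect(q[:,:2]),np.median(q,0))
for b in boxes_of('wrist','vial0')[:3]:
    x,y,w,h=b['box']; print(b,P[int(y+h/2),int(x+w/2)].round(3))
E
python3 c.py
```

```text
yaw -0.6 delta [5.7 6.5 0.2] turn -0.6 tcp [ 0.4264 -0.201   0.0196]
[ 0.0180439   0.99944437 -0.005738    0.02743086]
(array([ 431.3, -217.6]), array([42.8, 21.3]), 81.3, 3084) [ 0.4358816  -0.20791553  0.07203311]
{'box': [289.2, 198.4, 96.5, 124.5], 'p': 0.8} [ 0.442 -0.205  0.059]
{'box': [518.1, 178.3, 120.0, 102.5], 'p': 0.67} [ 0.446 -0.317  0.041]
```

View pics/w2.png

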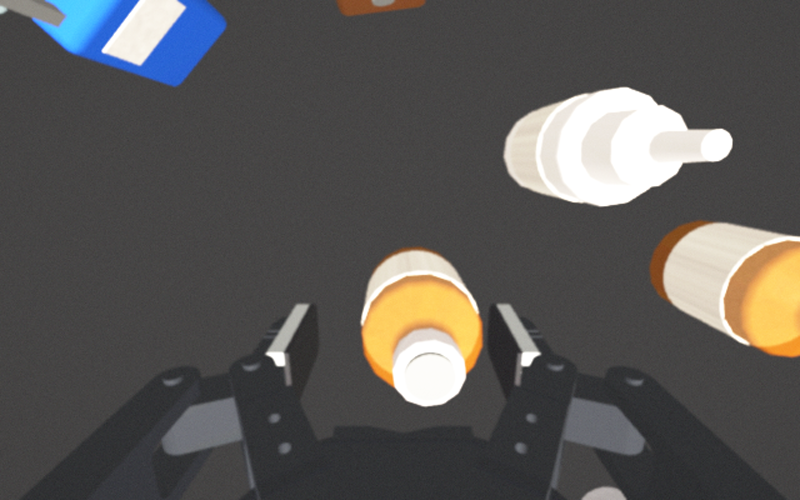

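Call:
step_arm(
  steps=[
    [7,6,0,0],
    [0,0,0,0],
    [0,0,0,0],
  ],
)

```text
time: 7.05
tool_pos: [0.4349, -0.2084, 0.0213]
tool_rot: [0.019, 0.999, -0.006, 0.028]
contact_force: [-0.1, -0.4, -0.4]
gripper_width: 0.8
```

Call:
step_arm(
  steps=[
    [0,0,0,0],
    [0,0,0,0],
    [0,0,0,0],
    [0,0,0,0],
    [0,0,0,0],
    [0,0,0,0],
    [0,0,0,0],
    [0,0,0,0],
  ],
  claw=20,
)

```text
time: 7.85
tool_pos: [0.4355, -0.2088, 0.0222]
tool_rot: [0.019, 0.999, -0.006, 0.029]
contact_force: [0.5, 0.2, 0.8]
gripper_width: 0.471
```

Call:
step_arm(
  steps=[
    [0,0,-10,0],
    [0,0,-20,0],
    [0,0,-30,0],
    [0,0,-30,0],
    [0,0,-30,0],
    [0,0,-30,0],
    [0,0,-20,0],
    [0,0,-10,0],
  ],
)

```text
time: 8.65
tool_pos: [0.4212, -0.1992, 0.2077]
tool_rot: [0.016, 1.0, -0.006, 0.025]
contact_force: [0.6, -1.3, -1.3]
gripper_width: 0.477
```

Call:
step_arm(
  steps=[
    [8,-30,-20,0],
    [8,-40,-25,0],
    [8,-40,-25,0],
    [8,-40,-25,0],
    [8,-40,-25,0],
    [8,-40,-25,0],
    [8,-40,-25,0],
    [8,-30,-15,0],
  ],
)

```text
time: 9.45
tool_pos: [0.4785, 0.1145, 0.3887]
tool_rot: [0.015, 1.0, -0.011, 0.021]
contact_force: [0.6, -1.1, -0.3]
gripper_width: 0.472
```

Call:
step_arm(
  steps=[
    [0,0,0,-8],
    [0,0,0,-8.5],
    [0,0,0,-8.5],
    [0,0,0,-8.5],
    [0,0,0,-8.5],
    [0,0,0,-8.5],
    [0,0,0,-8.5],
    [0,0,0,-8.5],
  ],
)

```text
time: 10.25
tool_pos: [0.4766, 0.1202, 0.3863]
tool_rot: [0.022, 0.832, 0.554, 0.006]
contact_force: [0.7, -0.2, -1.7]
gripper_width: 0.473
```

Call:
step_arm(
  steps=[
    [0,0,0,-8.5],
    [0,0,0,-8.5],
    [0,0,0,-5],
    [0,0,0,0],
    [0,0,0,0],
  ],
)

```text
time: 10.75
tool_pos: [0.4748, 0.12, 0.3823]
tool_rot: [0.02, 0.709, 0.705, -0.002]
contact_force: [0.9, -0.7, -1.6]
gripper_width: 0.476
```

```bash
cat > d.py <<'E'
from h import *
import sys
im,P=look('wrist'); save(im,sys.argv[1],1.25); delta(.5,.15,.38,88); print(state()['tool_rot'])
Q=P.reshape(-1,3)
def sel(x0,x1,y0,y1,z0,z1): return Q[(Q[:,0]>x0)&(Q[:,0]<x1)&(Q[:,1]>y0)&(Q[:,1]<y1)&(Q[:,2]>z0)&(Q[:,2]<z1)]
q=sel(.3,.75,.05,.29,.096,.104); print('rim',rect(q[:,:2]),q.min(0),q.max(0))
q=sel(.3,.75,.1,.28,.03,.04); print('foam',rect(q[:,:2]))
q=sel(.3,.75,.25,.5,.13,.32); print('lid',q.min(0),q.max(0)); 
# inner lid face slope: y vs z
if len(q)>50:
    for z in np.arange(.14,.31,.02):
        r=q[abs(q[:,2]-z)<.005]; 
        if len(r): print(z.round(2),np.percentile(r[:,1],[5,50,95]).round(3))
E
python3 d.py pics/w3.png
```

```text
yaw 89.6 delta [30.2 25.   2. ] turn 1.6 tcp [0.4748 0.12   0.3822]
[ 0.01992347  0.70926188  0.70466093 -0.00189935]
rim (array([526.2, 191.3]), array([195.6, 263.2]), 88.4, 5990) [0.392885   0.09088097 0.09600352] [0.66010882 0.28961677 0.10399972]
foam (array([577.9, 189.4]), array([171.2, 342.8]), 88.5, 10603)
lid [0.39836041 0.28471872 0.13004571] [0.65979263 0.29881027 0.17211814]
0.14 [0.287 0.29  0.294]
0.16 [0.289 0.292 0.294]
```

View pics/w3.png

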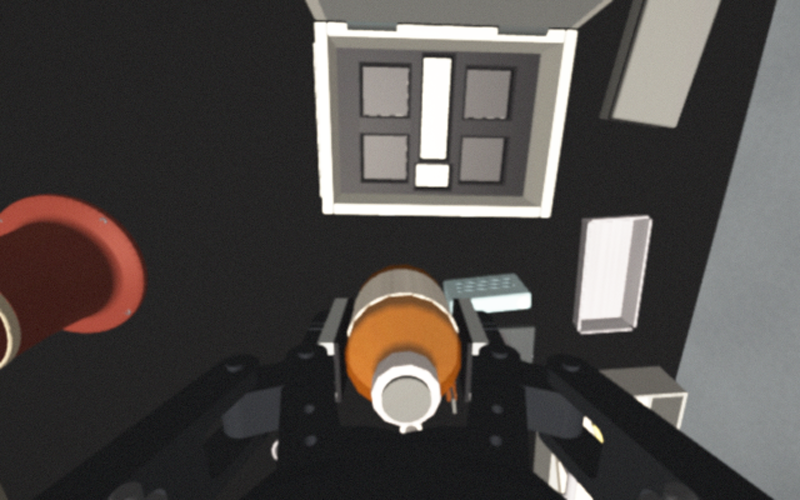

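Carrier fits well (263×196 mm, yaw −1.6°, centre (0.526,0.191)). In the picture, lid is at the top, lower pockets at (385,157) and (482,160), slot (436,108), logger pocket (432,176).

Call:
step_arm(
  steps=[
    [16,-6,15,0],
    [17,-6,25,0],
    [0,0,30,0],
    [0,0,30,0],
    [0,0,30,0],
    [0,0,30,0],
    [0,0,30,0],
    [0,0,0,0],
  ],
)

```text
time: 11.6
tool_pos: [0.4679, 0.1485, 0.1858]
tool_rot: [0.021, 0.713, 0.701, -0.001]
contact_force: [-1.9, 0.8, -1.5]
gripper_width: 0.475
```

```bash
python3 -c "
from h import *
delta(.462,.153,.043,88.4); print(state()['tool_rot'])"
```

```text
yaw 89.0 delta [  8.7 -10.1 142.3] turn 0.6 tcp [0.4679 0.1485 0.1858]
[ 2.07501406e-02  7.13226616e-01  7.00626107e-01 -5.33122468e-04]
```

Call:
step_arm(
  steps=[
    [9,-10,10,0],
    [0,0,20,0],
    [0,0,20,0],
    [0,0,20,0],
    [0,0,15,0],
    [0,0,10,0],
    [0,0,0,0],
  ],
)

```text
time: 12.3
tool_pos: [0.4669, 0.1564, 0.0979]
tool_rot: [0.024, 0.715, 0.699, 0.005]
contact_force: [0.2, 0.1, -0.5]
gripper_width: 0.475
```

```bash
python3 -c "
from h import *
delta(.462,.153,.043,88.4); print(state()['tool_rot'])"
```

```text
yaw 88.6 delta [-2.1 -7.2 54.7] turn 0.2 tcp [0.4669 0.1564 0.0979]
[0.02442664 0.7150894  0.69858675 0.00520024]
```

Call:
step_arm(
  steps=[
    [-2,-7,8,0],
    [0,0,10,0],
    [0,0,10,0],
    [0,0,8,0],
    [0,0,8,0],
    [0,0,6,0],
    [0,0,0,0],
  ],
)

```text
time: 13.0
tool_pos: [0.4634, 0.1533, 0.0461]
tool_rot: [0.026, 0.715, 0.698, 0.007]
contact_force: [-0.3, -1.0, -1.2]
gripper_width: 0.472
```

```bash
python3 -c "
from h import *
delta(.462,.153,.043,88.4); print(state()['tool_rot'])"
```

```text
yaw 88.6 delta [-0.2 -1.5  3. ] turn 0.2 tcp [0.4634 0.1533 0.0461]
[0.02552109 0.71525794 0.69836107 0.00682479]
```

Call:
step_arm(
  steps=[
    [0,-1,3,0],
    [0,0,0,0],
  ],
)

```text
time: 13.2
tool_pos: [0.4633, 0.1534, 0.0435]
tool_rot: [0.026, 0.715, 0.698, 0.007]
contact_force: [-0.2, 0.3, -0.8]
gripper_width: 0.471
```

Call:
step_arm(
  steps=[
    [0,0,0,0],
    [0,0,0,0],
    [0,0,-10,0],
    [0,0,-20,0],
    [0,0,-30,0],
    [0,0,-45,0],
    [0,0,-45,0],
    [0,0,-45,0],
  ],
  claw=68,
)

```text
time: 14.0
tool_pos: [0.4505, 0.1581, 0.2421]
tool_rot: [0.024, 0.715, 0.698, 0.005]
contact_force: [0.3, 0.4, 0.2]
gripper_width: 0.684
```

```bash
python3 -c "
from h import *
delta(.4425,-.339,.20,88.4); print(state()['tool_rot'])
im,P=look('wrist'); save(im,'pics/w4.png'); print(boxes_of('wrist','vial0')[:3])
im,P=look('top')
for b in boxes_of('top','vial0')[:4]:
    x,y,w,h=b['box']; print(round(b['p'],2),b['box'],P[int(y+h/2),int(x+w/2)].round(3))
"
```

```text
yaw 88.6 delta [-495.8    2.    55.5] turn 0.2 tcp [0.4505 0.1581 0.2421]
[0.02419322 0.71541397 0.69826414 0.00497359]
[{'box': [310.4, 155.8, 36.9, 43.9], 'p': 0.67}, {'box': [232.9, 0.0, 385.9, 238.8], 'p': 0.48}]
0.69 [409.2, 225.3, 18.2, 15.9] [ 0.44  -0.33   0.072]
0.55 [250.3, 221.0, 12.9, 14.2] [0.467 0.139 0.091]
0.25 [156.1, 142.6, 119.2, 117.1] [0.446 0.129 0.566]
```

Call:
step_arm(
  steps=[
    [-30,0,-5,0],
    [-48,0,-5,0],
    [-48,0,0,0],
    [-48,0,0,0],
    [-48,0,0,0],
    [-48,0,0,0],
    [-48,0,0,0],
    [-48,0,0,0],
  ],
  claw=80,
)

```text
time: 15.0
tool_pos: [0.435, -0.2125, 0.2459]
tool_rot: [0.013, 0.711, 0.703, 0.001]
contact_force: [0.9, 0.1, 0.1]
gripper_width: 0.798
```

Call:
step_arm(
  steps=[
    [-48,0,0,0],
    [-30,0,0,0],
    [-20,0,0,0],
    [0,0,0,0],
    [0,0,0,0],
  ],
)

```text
time: 15.5
tool_pos: [0.4267, -0.3161, 0.2356]
tool_rot: [0.002, 0.714, 0.7, 0.001]
contact_force: [-0.3, 0.2, -0.5]
gripper_width: 0.799
```

```bash
cat > e.py <<'E'
from h import *
import sys
im,P=look('wrist'); save(im,sys.argv[1],1.25)
s=state(); print(s['time'],s['tool_rot']); Q=P.reshape(-1,3)
q=Q[(abs(Q[:,0]-.4425)<.06)&(abs(Q[:,1]+.339)<.055)&(Q[:,2]>.066)&(Q[:,2]<.08)]
print(rect(q[:,:2]),np.median(q,0))
delta(.4425,-.339,.02,88.4)
E
python3 e.py pics/w5.png
```

```text
15.55 [2.35693265e-03 7.14078982e-01 7.00060958e-01 5.53598312e-04]
(array([ 442.8, -338.1]), array([20.2, 20.1]), 1.8, 291) [ 0.44239014 -0.33710945  0.07176004]
yaw 88.9 delta [-22.4  15.3 215.5] turn 0.5 tcp [ 0.4267 -0.3158  0.2354]
```

Call:
step_arm(
  steps=[
    [-11,8,15,0],
    [-11,8,20,0],
    [0,0,25,0],
    [0,0,25,0],
    [0,0,25,0],
    [0,0,20,0],
    [0,0,10,0],
    [0,0,0,0],
  ],
)

```text
time: 16.35
tool_pos: [0.4451, -0.3271, 0.0897]
tool_rot: [0.001, 0.709, 0.705, 0.002]
contact_force: [0.0, -0.2, 0.3]
gripper_width: 0.801
```

```bash
python3 -c "
from h import *
delta(.4427,-.338,.02,88.4); print(state()['tool_rot'])"
```

```text
yaw 89.6 delta [-11.   -2.5  69.7] turn 1.2 tcp [ 0.4451 -0.3271  0.0897]
[6.26850817e-04 7.09377400e-01 7.04826716e-01 1.61640171e-03]
```

Call:
step_arm(
  steps=[
    [-6,-3,5,0],
    [-5,0,10,0],
    [0,0,15,0],
    [0,0,12,0],
    [0,0,12,0],
    [0,0,10,0],
    [0,0,6,0],
    [0,0,0,0],
  ],
)

```text
time: 17.15
tool_pos: [0.4437, -0.3398, 0.0167]
tool_rot: [0.003, 0.709, 0.705, 0.002]
contact_force: [-0.4, 0.5, 0.3]
gripper_width: 0.799
```

Call:
step_arm(
  steps=[
    [0,0,0,0],
    [0,0,0,0],
    [0,0,0,0],
    [0,0,0,0],
    [0,0,0,0],
    [0,0,0,0],
    [0,0,0,0],
    [0,0,0,0],
  ],
  claw=20,
)

```text
time: 17.95
tool_pos: [0.4443, -0.3403, 0.0181]
tool_rot: [0.004, 0.709, 0.705, 0.002]
contact_force: [-0.3, 0.2, -0.9]
gripper_width: 0.478
```

Call:
step_arm(
  steps=[
    [0,0,-10,0],
    [0,0,-20,0],
    [0,0,-30,0],
    [0,0,-40,0],
    [0,0,-40,0],
    [0,0,-40,0],
    [0,0,-30,0],
    [0,0,-10,0],
  ],
)

```text
time: 18.75
tool_pos: [0.4409, -0.3379, 0.2477]
tool_rot: [0.001, 0.709, 0.705, 0.002]
contact_force: [-0.4, -0.3, -0.4]
gripper_width: 0.474
```

Call:
step_arm(
  steps=[
    [30,0,-5,0],
    [48,0,0,0],
    [48,0,0,0],
    [48,0,0,0],
    [48,0,0,0],
    [48,0,0,0],
    [48,20,0,0],
    [48,35,0,0],
  ],
)

```text
time: 19.55
tool_pos: [0.4888, 0.0235, 0.2504]
tool_rot: [0.002, 0.713, 0.701, 0.001]
contact_force: [1.1, -0.8, -0.0]
gripper_width: 0.476
```

Call:
step_arm(
  steps=[
    [48,40,0,0],
    [48,40,0,0],
    [25,20,0,0],
    [0,0,0,0],
    [0,0,0,0],
  ],
)

```text
time: 20.05
tool_pos: [0.5742, 0.1317, 0.2443]
tool_rot: [-0.0, 0.71, 0.704, -0.002]
contact_force: [-0.9, -0.2, -1.1]
gripper_width: 0.475
```

```bash
python3 -c "
from h import *
delta(.588,.149,.14,88.4); print(state()['tool_rot'])"
```

```text
yaw 89.5 delta [ 17.7  14.  104.1] turn 1.1 tcp [0.5742 0.1317 0.2443]
[-4.22464325e-04  7.10059953e-01  7.04137120e-01 -2.36654754e-03]
```

Call:
step_arm(
  steps=[
    [9,7,10,1.1],
    [9,7,20,0],
    [0,0,25,0],
    [0,0,25,0],
    [0,0,15,0],
    [0,0,5,0],
    [0,0,0,0],
  ],
)

```text
time: 20.75
tool_pos: [0.5849, 0.1431, 0.1399]
tool_rot: [-0.001, 0.72, 0.694, -0.004]
contact_force: [0.2, 0.3, -1.3]
gripper_width: 0.472
```

```bash
python3 -c "
from h import *
delta(.588,.149,.039,88.4); print(state()['tool_rot'])"
```

```text
yaw 88.0 delta [  6.5   3.6 100.8] turn -0.4 tcp [0.5849 0.1431 0.1399]
[-5.17635967e-04  7.19631637e-01  6.94345080e-01 -3.86633483e-03]
```

Call:
step_arm(
  steps=[
    [7,4,5,0],
    [0,0,15,0],
    [0,0,20,0],
    [0,0,20,0],
    [0,0,15,0],
    [0,0,8,0],
    [0,0,0,0],
  ],
)

```text
time: 21.45
tool_pos: [0.5934, 0.1509, 0.0571]
tool_rot: [0.003, 0.72, 0.694, 0.0]
contact_force: [-0.4, -0.4, -1.0]
gripper_width: 0.475
```

```bash
python3 -c "
from h import *
delta(.588,.149,.039,88.4); print(state()['tool_rot'])"
```

```text
yaw 88.0 delta [-2.1 -5.4 18.1] turn -0.4 tcp [0.5934 0.1509 0.0571]
[2.60932859e-03 7.19562533e-01 6.94422681e-01 3.05571451e-04]
```

Call:
step_arm(
  steps=[
    [-2,-5,2,0],
    [0,0,6,0],
    [0,0,6,0],
    [0,0,4,0],
    [0,0,2,0],
    [0,0,0,0],
  ],
)

```text
time: 22.05
tool_pos: [0.5884, 0.1495, 0.0387]
tool_rot: [0.003, 0.719, 0.694, 0.001]
contact_force: [-0.5, -0.4, -1.9]
gripper_width: 0.475
```

Call:
step_arm(
  steps=[
    [0,0,0,0],
    [0,0,0,0],
    [0,0,-10,0],
    [0,0,-20,0],
    [0,0,-30,0],
    [0,0,-40,0],
    [0,0,-30,0],
    [0,0,-20,0],
  ],
  claw=68,
)

```text
time: 22.85
tool_pos: [0.584, 0.1498, 0.1926]
tool_rot: [-0.003, 0.72, 0.694, -0.005]
contact_force: [0.3, -0.3, -0.1]
gripper_width: 0.678
```

```bash
python3 -c "
from h import *
delta(.6012,-.0376,.16,5.9); print(state()['tool_rot'])
im,P=look('top'); save(im[130:270,140:460],'pics/t2.png',2.4)
for b in boxes_of('top','vial0')[:4]+boxes_of('top','brick')[:1]:
    x,y,w,h=b['box']; print(round(b['p'],2),b['box'],P[int(y+h/2),int(x+w/2)].round(3))
"
```

```text
yaw 88.0 delta [-186.6   24.3   33. ] turn 82.1 tcp [0.584  0.1498 0.1926]
[-0.00269094  0.71954657  0.69441781 -0.00542134]
0.69 [250.1, 222.4, 14.5, 17.0] [0.463 0.138 0.08 ]
0.72 [308.9, 165.9, 13.4, 38.8] [ 0.594 -0.034  0.072]
```

View pics/t2.png

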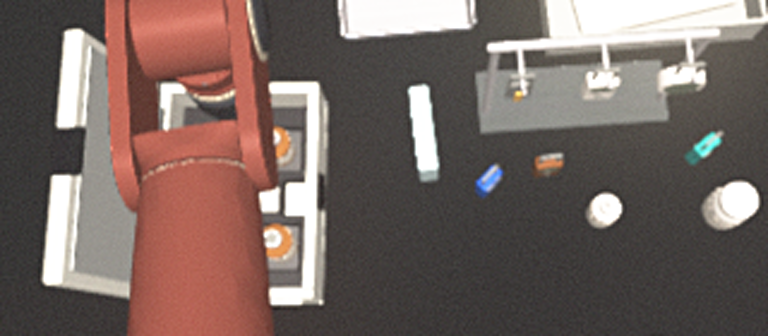

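Both vials stand in the two lower pockets (t2 at (275,145) and (277,240)), caps centred. Next the brick.

Call:
step_arm(
  steps=[
    [-30,0,0,0],
    [-40,4,0,0],
    [-40,4,0,0],
    [-40,4,0,0],
    [-30,4,0,0],
    [-10,0,0,0],
    [0,0,0,8.4],
    [0,0,0,8.4],
  ],
)

```text
time: 23.8
tool_pos: [0.5907, -0.0465, 0.1832]
tool_rot: [-0.005, 0.815, 0.58, -0.008]
contact_force: [0.3, 0.6, -0.3]
gripper_width: 0.684
```

Call:
step_arm(
  steps=[
    [0,0,0,8.4],
    [0,0,0,8.4],
    [0,0,0,8.4],
    [0,0,0,8.4],
    [0,0,0,8.4],
    [0,0,0,8.4],
    [0,0,0,8.4],
    [0,0,0,8],
  ],
  claw=70,
)

```text
time: 24.6
tool_pos: [0.5863, -0.04, 0.1733]
tool_rot: [-0.003, 1.0, 0.022, -0.016]
contact_force: [0.3, 0.2, -0.8]
gripper_width: 0.698
```

```bash
python3 -c "
from h import *
im,P=look('wrist'); Q=P.reshape(-1,3); q=Q[(abs(Q[:,0]-.6)<.08)&(abs(Q[:,1]+.037)<.05)&(Q[:,2]>.063)&(Q[:,2]<.08)]
print(rect(q[:,:2]))
delta(.6012,-.0376,.033,5.9); print(state()['tool_rot'])"
```

```text
(array([601.3, -37.5]), array([109.5,  24. ]), 5.4, 3614)
yaw 2.3 delta [ 19.8  -0.8 139.5] turn -3.6 tcp [ 0.5861 -0.0399  0.1731]
[-0.00270767  0.99966099  0.01984957 -0.01663005]
```

Call:
step_arm(
  steps=[
    [10,0,10,-3.4],
    [8,0,20,0],
    [0,0,25,0],
    [0,0,25,0],
    [0,0,15,0],
    [0,0,5,0],
    [0,0,0,0],
  ],
)

```text
time: 25.35
tool_pos: [0.6, -0.0339, 0.0662]
tool_rot: [-0.004, 0.998, 0.06, -0.018]
contact_force: [-0.2, 0.1, 0.8]
gripper_width: 0.702
```

```bash
python3 -c "
from h import *
delta(.6012,-.0376,.033,5.5); print(state()['tool_rot'])"
```

```text
yaw 6.9 delta [ 1.9  4.2 33.1] turn 1.4 tcp [ 0.6    -0.0339  0.0662]
[-0.00445189  0.99804609  0.05975389 -0.01771018]
```

Call:
step_arm(
  steps=[
    [2,4,6,1.2],
    [0,0,10,0],
    [0,0,10,0],
    [0,0,6,0],
    [0,0,0,0],
  ],
)

```text
time: 25.85
tool_pos: [0.604, -0.0382, 0.035]
tool_rot: [-0.004, 0.999, 0.049, -0.015]
contact_force: [0.4, 0.4, -0.0]
gripper_width: 0.698
```

Call:
step_arm(
  steps=[
    [0,0,0,0],
    [0,0,0,0],
    [0,0,0,0],
    [0,0,0,0],
    [0,0,0,0],
    [0,0,0,0],
    [0,0,0,0],
    [0,0,0,0],
  ],
  claw=5,
)

```text
time: 26.65
tool_pos: [0.6044, -0.0382, 0.0354]
tool_rot: [-0.003, 0.999, 0.049, -0.014]
contact_force: [0.3, 0.5, -1.4]
gripper_width: 0.273
```

Call:
step_arm(
  steps=[
    [0,0,-10,0],
    [0,0,-20,0],
    [0,0,-30,0],
    [0,0,-35,0],
    [0,0,-35,0],
    [0,0,-35,0],
    [0,0,-20,0],
    [0,0,0,0],
  ],
)

```text
time: 27.45
tool_pos: [0.607, -0.0386, 0.2273]
tool_rot: [-0.004, 0.999, 0.049, -0.018]
contact_force: [-0.1, 0.1, -2.5]
gripper_width: 0.271
```

Call:
step_arm(
  steps=[
    [-8,-25,0,0],
    [-14,-40,0,0],
    [-14,-40,0,0],
    [-14,-40,0,0],
    [-10,-25,0,0],
    [0,0,0,-8.4],
    [0,0,0,-8.4],
    [0,0,0,-8.4],
  ],
)

```text
time: 28.25
tool_pos: [0.5218, 0.1304, 0.2204]
tool_rot: [-0.01, 0.963, 0.268, -0.024]
contact_force: [-0.4, 0.0, -2.3]
gripper_width: 0.273
```

Call:
step_arm(
  steps=[
    [0,0,0,-8.4],
    [0,0,0,-8.4],
    [0,0,0,-8.4],
    [0,0,0,-8.4],
    [0,0,0,-8.4],
    [0,0,0,-8.4],
    [0,0,0,-5],
    [0,0,0,0],
  ],
)

```text
time: 29.05
tool_pos: [0.5131, 0.1301, 0.2054]
tool_rot: [-0.027, 0.719, 0.694, -0.025]
contact_force: [-0.4, 0.4, -2.3]
gripper_width: 0.275
```

```bash
python3 -c "
from h import *
delta(.5268,.2135,.14,88.4); print(state()['tool_rot'])"
```

```text
yaw 87.9 delta [83.7 15.5 64.6] turn -0.5 tcp [0.5131 0.1301 0.2054]
[-0.02714557  0.7193033   0.69371445 -0.02502283]
```

Call:
step_arm(
  steps=[
    [20,4,-10,0],
    [28,6,0,0],
    [28,6,0,0],
    [10,0,10,0],
    [0,0,30,0],
    [0,0,35,0],
    [0,0,0,0],
  ],
)

```text
time: 29.75
tool_pos: [0.5234, 0.2167, 0.1299]
tool_rot: [-0.029, 0.724, 0.688, -0.03]
contact_force: [-1.1, -0.2, -4.4]
gripper_width: 0.272
```

```bash
python3 -c "
from h import *
delta(.528,.2135,.045,88.4); print(Rq(state()['tool_rot'])[:,2])"
```

```text
yaw 87.1 delta [-2.7 11.8 84.2] turn -1.3 tcp [0.5234 0.2167 0.1299]
[-8.34051908e-02  6.92180904e-04 -9.96515477e-01]
```

Call:
step_arm(
  steps=[
    [-3,10,-4,-1],
    [0,7,0,0],
    [0,0,0,0],
  ],
)

```text
time: 30.05
tool_pos: [0.5425, 0.2118, 0.1344]
tool_rot: [-0.029, 0.718, 0.694, -0.029]
contact_force: [0.4, 0.7, -2.2]
gripper_width: 0.272
```

```bash
python3 -c "
from h import *
delta(.530,.2135,.046,88.4); print(Rq(state()['tool_rot'])[:,2])
im,P=look('wrist'); save(im,'pics/w6.png',1.25)"
```

```text
yaw 88.1 delta [ 1.5 -5.3 89.1] turn -0.3 tcp [0.5425 0.2118 0.1344]
[-8.20242429e-02  2.92354229e-04 -9.96630292e-01]
```

View pics/w6.png

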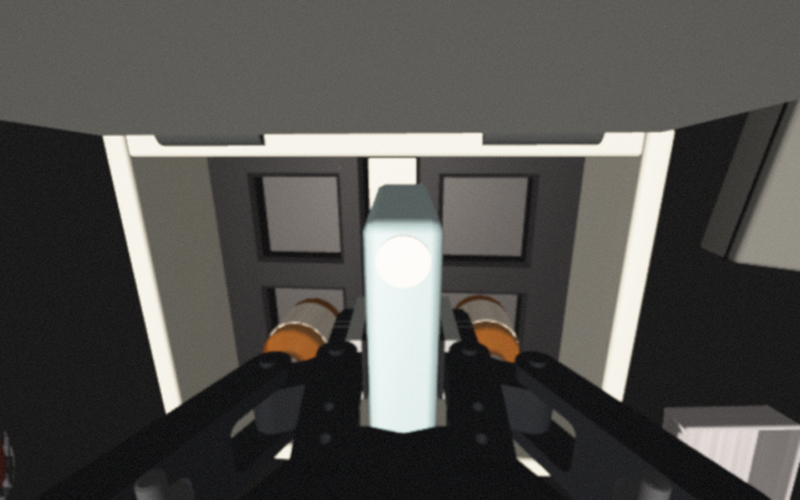

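Call:
step_arm(
  steps=[
    [1,-5,10,0],
    [0,0,15,0],
    [0,0,15,0],
    [0,0,10,0],
    [0,0,5,0],
    [0,0,0,0],
  ],
)

```text
time: 30.7
tool_pos: [0.5325, 0.2132, 0.0769]
tool_rot: [-0.028, 0.719, 0.694, -0.029]
contact_force: [0.1, 0.0, -2.6]
gripper_width: 0.273
```

```bash
python3 -c "
from h import *
delta(.530,.2135,.046,88.4); print(Rq(state()['tool_rot'])[:,2])"
```

```text
yaw 88.0 delta [ 0.3 -0.1 31. ] turn -0.4 tcp [0.5325 0.2132 0.0769]
[-8.02032537e-02  8.95112576e-04 -9.96778128e-01]
```

Call:
step_arm(
  steps=[
    [0,0,8,0],
    [0,0,8,0],
    [0,0,7,0],
    [0,0,5,0],
    [0,0,2,0],
    [0,0,0,0],
  ],
)

```text
time: 31.3
tool_pos: [0.5314, 0.2138, 0.0474]
tool_rot: [-0.028, 0.718, 0.695, -0.028]
contact_force: [-1.4, -1.0, -2.8]
gripper_width: 0.272
```

```bash
python3 -c "
from h import *
delta(.530,.2135,.046,88.4); print(Rq(state()['tool_rot'])[:,2])"
```

```text
yaw 88.1 delta [-0.3 -1.3  1.5] turn -0.3 tcp [0.5314 0.2138 0.0474]
[-7.85242018e-02  9.34388326e-04 -9.96911770e-01]
```

Call:
step_arm(
  steps=[
    [0,-1,2,0],
    [0,0,0,0],
  ],
)

```text
time: 31.5
tool_pos: [0.5314, 0.2139, 0.0473]
tool_rot: [-0.027, 0.718, 0.695, -0.027]
contact_force: [-2.4, -1.1, -2.1]
gripper_width: 0.275
```

Call:
step_arm(
  steps=[
    [0,0,0,0],
    [0,0,0,0],
    [0,0,-10,0],
    [0,0,-20,0],
    [0,0,-30,0],
    [0,0,-40,0],
    [0,0,-45,0],
    [0,0,-30,0],
  ],
  claw=52,
)

```text
time: 32.3
tool_pos: [0.5429, 0.2132, 0.2249]
tool_rot: [-0.029, 0.718, 0.694, -0.029]
contact_force: [0.3, 0.4, -0.6]
gripper_width: 0.514
```

```bash
python3 -c "
from h import *
delta(.56,-.237,.30,1); print(Rq(state()['tool_rot'])[:,2])
im,P=look('wrist'); Q=P.reshape(-1,3); q=Q[(abs(Q[:,0]-.527)<.04)&(abs(Q[:,1]-.21)<.07)&(Q[:,2]>.065)&(Q[:,2]<.099)]
print(rect(q[:,:2]),np.median(q,0))"
```

```text
yaw 88.1 delta [-449.6   26.2  -76.6] turn 87.1 tcp [0.5429 0.2132 0.2249]
[-8.24090693e-02  6.91530715e-04 -9.96598348e-01]
(array([527.8, 218.5]), array([ 78.6, 123. ]), 0.1, 2731) [0.53085439 0.21817773 0.08151527]
```

Call:
step_arm(
  steps=[
    [-20,0,-45,0],
    [-45,0,-45,0],
    [-48,0,-45,0],
    [-48,0,-30,0],
    [-48,0,0,0],
    [-48,0,0,0],
    [-48,0,0,0],
    [-48,0,0,0],
  ],
)

```text
time: 33.15
tool_pos: [0.5466, -0.1155, 0.3791]
tool_rot: [-0.019, 0.715, 0.699, -0.019]
contact_force: [1.1, -0.1, -0.0]
gripper_width: 0.522
```

Call:
step_arm(
  steps=[
    [-48,0,0,0],
    [-48,0,0,8.4],
    [0,0,0,8.4],
    [0,0,0,8.4],
    [0,0,0,8.4],
    [0,0,0,8.4],
    [0,0,0,8.4],
    [0,0,0,8.4],
  ],
)

```text
time: 33.95
tool_pos: [0.5422, -0.2242, 0.3832]
tool_rot: [-0.005, 0.969, 0.245, -0.022]
contact_force: [0.7, -0.1, -0.0]
gripper_width: 0.519
```

Call:
step_arm(
  steps=[
    [0,0,0,8.4],
    [0,0,0,8.4],
    [0,0,0,8.4],
    [0,0,0,0],
    [0,0,0,0],
  ],
)

```text
time: 34.45
tool_pos: [0.5423, -0.2243, 0.3859]
tool_rot: [0.001, 0.999, 0.024, -0.021]
contact_force: [-0.1, -0.2, -0.2]
gripper_width: 0.52
```

```bash
python3 -c "
from h import *
delta(.56,-.237,.34,1); s=state(); print(s['joint_pos'],Rq(s['tool_rot'])[:,2])"
```

```text
yaw 2.8 delta [19.  13.5 45.2] turn 1.8 tcp [ 0.5423 -0.2243  0.3859]
[-0.50779742 -0.05850811  1.47127119 -0.02372717  1.76282744  1.01011532] [-0.0410645  -0.00380066 -0.99914927]
```

```bash
cat > f.py <<'E'
from h import *
import sys
im,P=look('wrist'); save(im[:,120:600],sys.argv[1],1.4)
Q=P.reshape(-1,3)
def sel(x0,x1,y0,y1,z0,z1): return Q[(Q[:,0]>x0)&(Q[:,0]<x1)&(Q[:,1]>y0)&(Q[:,1]<y1)&(Q[:,2]>z0)&(Q[:,2]<z1)]
for n,b in dict(logbox=(.57,.64,-.27,-.2,.228,.243),loop=(.57,.64,-.27,-.2,.2645,.269),rods=(.56,.615,-.4,-.1,.256,.28),rod=(.57,.63,-.245,-.225,.255,.28),bar=(.62,.7,-.4,-.08,.25,.28)).items():
    q=sel(*b)
    if len(q)>4: print(n,rect(q[:,:2]),np.median(q,0).round(4),q[:,2].max().round(4))
b=boxes_of('wrist','logger'); print(b[:2])
delta(.605,-.237,.34,1)
E
python3 f.py pics/w7.png
```

```text
logbox (array([ 605.8, -236.9]), array([16.1, 33.3]), 2.8, 398) [ 0.6083 -0.233   0.2376] 0.2401
loop (array([ 613.7, -232.4]), array([64.4, 52.4]), 89.9, 246) [ 0.606  -0.2353  0.2659] 0.269
rods (array([ 598.1, -236.3]), array([ 33.7, 205.2]), 0.3, 1141) [ 0.6037 -0.2362  0.2653] 0.2737
rod (array([ 607.8, -235.6]), array([19.3, 43.9]), 73.0, 437) [ 0.6061 -0.2362  0.2627] 0.2734
bar (array([ 631.7, -235. ]), array([ 29.9, 248.3]), 2.1, 4447) [ 0.6408 -0.2357  0.2637] 0.2673
[{'box': [291.3, 126.6, 25.5, 18.5], 'p': 0.84}, {'box': [414.4, 126.7, 35.1, 16.5], 'p': 0.79}]
yaw 2.7 delta [63.9 15.6 43.2] turn 1.7 tcp [ 0.5423 -0.2243  0.3858]
```

View pics/w7.png

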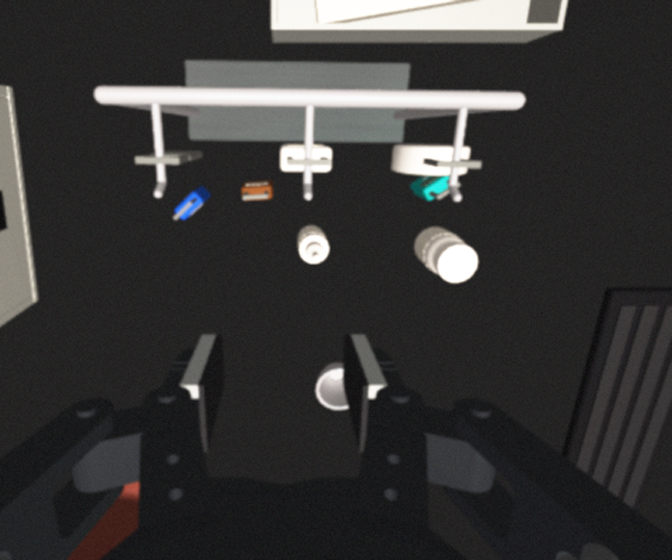

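The logger hangs centred on the middle hook at (307,157), with a clear gap to the timer (430,160) and key tag (165,158).

Call:
step_arm(
  steps=[
    [20,5,10,0],
    [30,8,15,0],
    [15,2,15,0],
    [0,0,15,0],
    [0,0,10,0],
    [0,0,0,0],
  ],
  claw=60,
)

```text
time: 35.15
tool_pos: [0.6068, -0.2369, 0.3174]
tool_rot: [0.002, 0.999, 0.028, -0.019]
contact_force: [-0.9, 0.2, -0.3]
gripper_width: 0.601
```

```bash
python3 -c "
from h import *
delta(.606,-.237,.208,2.3); s=state(); print(Rq(s['tool_rot'])[:,2])"
```

```text
yaw 3.2 delta [  3.4  -0.3 109.4] turn 0.9 tcp [ 0.6068 -0.2369  0.3174]
[-0.03860214 -0.00546828 -0.9992397 ]
```

Call:
step_arm(
  steps=[
    [3,0,12,0.8],
    [0,0,12,0],
    [0,0,12,0],
    [0,0,12,0],
    [0,0,10,0],
    [0,0,8,0],
    [0,0,0,0],
  ],
)

```text
time: 35.85
tool_pos: [0.6059, -0.2372, 0.2474]
tool_rot: [0.003, 1.0, 0.02, -0.019]
contact_force: [0.1, 0.7, 0.2]
gripper_width: 0.596
```

```bash
python3 -c "
from h import *
delta(.606,-.237,.208,2.3); s=state(); print(Rq(s['tool_rot'])[:,2])"
```

```text
yaw 2.3 delta [ 1.6 -0.4 39.4] turn 0.0 tcp [ 0.6059 -0.2372  0.2474]
[-0.03692905 -0.00652153 -0.99929661]
```

Call:
step_arm(
  steps=[
    [2,0,10,0],
    [0,0,10,0],
    [0,0,8,0],
    [0,0,7,0],
    [0,0,4,0],
    [0,0,0,0],
  ],
)

```text
time: 36.45
tool_pos: [0.607, -0.2376, 0.2054]
tool_rot: [0.003, 1.0, 0.02, -0.018]
contact_force: [-0.5, -0.6, -0.3]
gripper_width: 0.597
```

Call:
step_arm(
  steps=[
    [0,0,0,0],
    [0,0,0,0],
    [0,0,0,0],
    [0,0,0,0],
    [0,0,0,0],
    [0,0,0,0],
  ],
  claw=15,
)

```text
time: 37.05
tool_pos: [0.6077, -0.2379, 0.207]
tool_rot: [0.004, 1.0, 0.02, -0.017]
contact_force: [0.1, 0.8, -0.7]
gripper_width: 0.39
```

```bash
python3 -c "
from h import *
delta(.606,-.237,.222,2.3); s=state(); print(s['gripper_width'],s['contact_force'],Rq(s['tool_rot'])[:,2])"
```

```text
yaw 2.3 delta [ -2.1  -0.9 -14.9] turn 0.0 tcp [ 0.6077 -0.2379  0.207 ]
0.3901475914319035 [ 0.09861666  0.781791   -0.66340884] [-0.03368018 -0.00814786 -0.99939945]
```

Call:
step_arm(
  steps=[
    [0,0,-5,0],
    [0,0,-5,0],
    [0,0,-4,0],
    [0,0,0,0],
  ],
)

```text
time: 37.45
tool_pos: [0.6084, -0.2379, 0.2228]
tool_rot: [0.004, 1.0, 0.02, -0.017]
contact_force: [-0.6, 0.6, -1.0]
gripper_width: 0.385
```

Call:
step_arm(
  steps=[
    [-6,0,1,0],
    [-8,0,1,0],
    [-8,0,0,0],
    [-8,0,0,0],
    [-8,0,0,0],
    [-8,0,0,0],
    [-8,0,0,0],
    [0,0,0,0],
  ],
)

```text
time: 38.25
tool_pos: [0.5485, -0.2401, 0.2221]
tool_rot: [0.004, 1.0, 0.02, -0.017]
contact_force: [1.1, 0.2, -0.9]
gripper_width: 0.389
```

Call:
step_arm(
  steps=[
    [-25,0,-5,0],
    [-20,-25,-10,0],
    [-5,-42,-10,0],
    [-5,-42,-10,0],
    [-5,-42,-5,0],
    [-5,-42,-5,0],
    [0,-42,0,0],
    [0,-42,0,0],
  ],
)

```text
time: 39.05
tool_pos: [0.4723, 0.0389, 0.2702]
tool_rot: [0.004, 1.0, 0.014, -0.014]
contact_force: [0.9, -0.1, -0.4]
gripper_width: 0.386
```

Call:
step_arm(
  steps=[
    [0,-30,0,-4],
    [0,-10,0,-8.4],
    [0,0,0,-8.4],
    [0,0,0,-8.4],
    [0,0,0,-8.4],
    [0,0,0,-8.4],
    [0,0,0,-8.4],
    [0,0,0,-8.4],
  ],
)

```text
time: 39.85
tool_pos: [0.4698, 0.0875, 0.272]
tool_rot: [-0.004, 0.838, 0.546, -0.011]
contact_force: [0.2, 0.2, 0.2]
gripper_width: 0.389
```

Call:
step_arm(
  steps=[
    [0,0,0,-8.4],
    [0,0,0,-8.4],
    [0,0,0,-5],
    [0,0,0,0],
    [0,0,0,0],
  ],
)

```text
time: 40.35
tool_pos: [0.4702, 0.0878, 0.2727]
tool_rot: [-0.005, 0.716, 0.698, -0.009]
contact_force: [0.5, 0.9, -0.1]
gripper_width: 0.39
```

```bash
python3 -c "
from h import *
im,P=look('wrist'); save(im,'pics/w8.png',1.25)
delta(.5245,.129,.14,88.4); s=state(); print(s['gripper_width'],s['contact_force'],Rq(s['tool_rot'])[:,2])
im,P=look('top')
for l in ['timer','key_tag','hook_stand']:
  for b in boxes_of('top',l)[:1]:
    x,y,w,h=b['box']; print(l,round(b['p'],2),b['box'],P[int(y+h/2),int(x+w/2)].round(3))
"
```

```text
yaw 88.5 delta [ 43.3  55.8 131.4] turn 0.1 tcp [0.4702 0.0878 0.2728]
0.387088930954972 [-0.95448666 -1.18300287 -0.83525411] [-0.02005694 -0.00502595 -0.99978621]
timer 0.53 [414.4, 156.0, 17.8, 11.8] [ 0.608 -0.32   0.234]
key_tag 0.51 [157.1, 140.5, 103.7, 115.6] [0.445 0.133 0.593]
hook_stand 0.78 [337.8, 140.9, 102.2, 45.5] [ 0.674 -0.268  0.012]
```

View pics/w8.png

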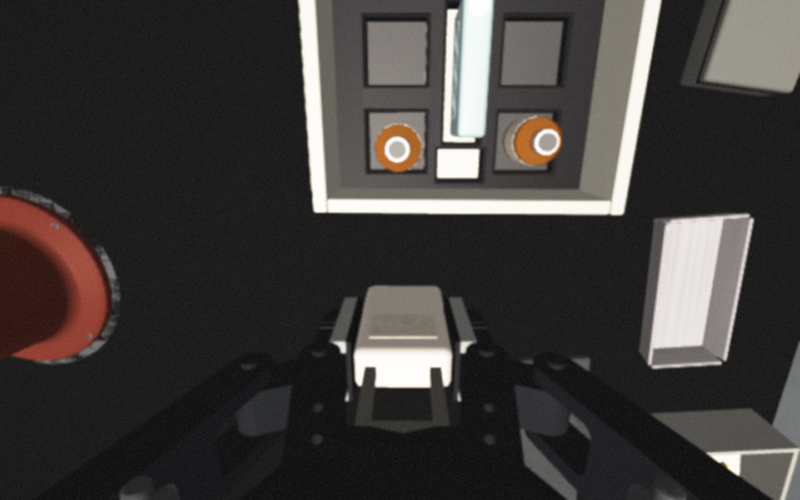

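Brick stands in the slot (472,70), vials at (398,148) and (535,140); the logger is held upright, loop up. Measuring the small pocket (458,163) directly.

```bash
python3 -c "
from h import *
Z=np.load('/tmp/wrist.npz');P=Z['P'];im=Z['im']
sub=P[117:146,344:390].reshape(-1,3); c=im[117:146,344:390].reshape(-1,3).min(1)
q=sub[(c>180)]; print(rect(q[:,:2]),np.median(q,0).round(4))
print(P[130,366])"
```

```text
(array([524.2, 129.7]), array([29.6, 43.7]), 88.6, 742) [nan nan nan]
[0.52526973 0.12935368 0.00973269]
```

Call:
step_arm(
  steps=[
    [12,15,0,0],
    [20,26,10,0],
    [10,14,20,0],
    [0,0,25,0],
    [0,0,20,0],
    [0,0,10,0],
    [0,0,0,0],
  ],
)

```text
time: 41.3
tool_pos: [0.5283, 0.1296, 0.1853]
tool_rot: [-0.004, 0.717, 0.697, -0.007]
contact_force: [-0.4, 0.3, -0.3]
gripper_width: 0.389
```

```bash
python3 -c "
from h import *
delta(.5245,.1305,.037,88.4); s=state(); print(s['gripper_width'],s['contact_force'],Rq(s['tool_rot'])[:,2])"
```

```text
yaw 88.4 delta [  1.6  -1.5 148.3] turn -0.0 tcp [0.5283 0.1296 0.1853]
0.3887501385875095 [-0.43287345  0.32384789 -0.31954882] [-0.01580606 -0.00491311 -0.99986301]
```

Call:
step_arm(
  steps=[
    [2,-2,10,0],
    [0,0,20,0],
    [0,0,20,0],
    [0,0,20,0],
    [0,0,15,0],
    [0,0,8,0],
    [0,0,0,0],
  ],
)

```text
time: 42.0
tool_pos: [0.5287, 0.132, 0.0948]
tool_rot: [-0.0, 0.718, 0.697, -0.002]
contact_force: [0.4, -0.3, -0.5]
gripper_width: 0.387
```

```bash
python3 -c "
from h import *
delta(.5245,.131,.037,88.4); s=state(); print(s['gripper_width'],s['contact_force'],Rq(s['tool_rot'])[:,2])"
```

```text
yaw 88.3 delta [-0.9 -4.  57.8] turn -0.1 tcp [0.5287 0.132  0.0948]
0.3873909043506238 [ 0.38197366 -0.29487512 -0.49889959] [-0.00349206 -0.00320267 -0.99998877]
```

Call:
step_arm(
  steps=[
    [-1,-4,6,0],
    [0,0,8,0],
    [0,0,8,0],
    [0,0,5,0],
    [0,0,0,0],
  ],
)

```text
time: 42.5
tool_pos: [0.5263, 0.1311, 0.0685]
tool_rot: [0.001, 0.718, 0.696, -0.0]
contact_force: [1.2, -0.0, -0.1]
gripper_width: 0.391
```

```bash
python3 -c "
from h import *
delta(.5245,.131,.037,88.4); s=state(); print(s['gripper_width'],s['contact_force'],Rq(s['tool_rot'])[:,2])"
```

```text
yaw 88.3 delta [-0.1 -1.9 31.5] turn -0.1 tcp [0.5263 0.1311 0.0685]
0.3913760980309901 [ 1.2248402  -0.03072597 -0.12666004] [ 0.0015087  -0.00266709 -0.99999531]
```

Call:
step_arm(
  steps=[
    [0,-2,6,0],
    [0,0,8,0],
    [0,0,8,0],
    [0,0,5,0],
    [0,0,3,0],
    [0,0,0,0],
  ],
)

```text
time: 43.1
tool_pos: [0.5242, 0.1311, 0.0357]
tool_rot: [0.001, 0.718, 0.696, -0.0]
contact_force: [0.8, -0.8, -0.7]
gripper_width: 0.386
```

```bash
python3 -c "
from h import *
delta(.5245,.131,.034,88.4); s=state(); print(s['gripper_width'],s['contact_force'],Rq(s['tool_rot'])[:,2])"
```

```text
yaw 88.3 delta [-0.1  0.3  1.7] turn -0.1 tcp [0.5242 0.1311 0.0357]
0.38618380835493943 [ 0.76501723 -0.80823872 -0.65910295] [ 0.00130413 -0.00267371 -0.99999558]
```

Call:
step_arm(
  steps=[
    [0,0,1,0],
    [0,0,0,0],
    [0,0,0,0],
    [0,0,0,0],
  ],
  claw=48,
)

```text
time: 43.5
tool_pos: [0.5255, 0.1312, 0.0358]
tool_rot: [0.002, 0.718, 0.697, 0.001]
contact_force: [0.5, -1.0, -0.5]
gripper_width: 0.479
```

Call:
step_arm(
  steps=[
    [0,0,-8,0],
    [0,0,-15,0],
    [0,0,-25,0],
    [0,0,-35,0],
    [-10,0,-45,0],
    [-20,0,-45,0],
    [-30,0,-45,0],
    [-30,0,-45,0],
  ],
)

```text
time: 44.3
tool_pos: [0.5181, 0.0491, 0.2984]
tool_rot: [-0.0, 0.715, 0.699, -0.002]
contact_force: [0.1, -0.7, -0.3]
gripper_width: 0.48
```

Call:
step_arm(
  steps=[
    [-30,0,-25,0],
    [0,0,0,0],
    [0,0,0,0],
    [0,0,0,0],
  ],
)

```text
time: 44.7
tool_pos: [0.5189, 0.0162, 0.3386]
tool_rot: [0.008, 0.717, 0.697, 0.004]
contact_force: [0.5, -0.2, 0.2]
gripper_width: 0.479
```

```bash
python3 -c "
from h import *
im,P=look('wrist'); save(im,'pics/w9.png',1.25); Q=P.reshape(-1,3)
delta(.52,.45,.42,88.4); s=state(); print(s['joint_pos'],s['contact_force'],Rq(s['tool_rot'])[:,2])
C=np.array([.5262,.191]); a=np.radians(-1.6); M=np.array([[np.cos(a),np.sin(a)],[-np.sin(a),np.cos(a)]])
L=np.c_[(Q[:,:2]-C)@M.T*1000,Q[:,2]*1000]
for n,(x,y,z0,z1) in dict(vA=(-63,-40,70,99),vB=(63,-40,70,99),logger=(0,-62,45,99),brick=(0,20,70,99)).items():
    q=L[(abs(L[:,0]-x)<28)&(abs(L[:,1]-y)<(60 if n=='brick' else 28))&(L[:,2]>z0)&(L[:,2]<z1)]
    print(n,len(q),(np.round(q.min(0),1),np.round(q.max(0),1),np.round(np.median(q,0),1)) if len(q) else '')
q=L[(abs(L[:,0])<110)&(abs(L[:,1])<80)&(L[:,2]>99)]; print('above rim',len(q))
q=L[(abs(L[:,0])<120)&(L[:,1]>92)&(L[:,2]>115)]
for z in range(120,320,20):
    r=q[abs(q[:,2]-z)<6]
    if len(r)>5: print('lid',z,np.percentile(r[:,1],[2,50,98]).round(1))
"
```

```text
yaw 88.5 delta [433.1  -9.  -84.1] turn 0.1 tcp [0.5187 0.0164 0.338 ]
[-0.11008529 -0.25440042  1.72337396 -0.00322663  1.65601134 -0.08362943] [-0.05623213  0.26787065  0.30913718] [ 0.01615275 -0.00501989 -0.99985693]
vA 867 (array([-80.1, -65.3,  70. ]), array([-40.2, -25.1,  95.2]), array([-58.1, -46.3,  74.9]))
vB 867 (array([ 43.2, -59. ,  70. ]), array([ 83. , -19. ,  94.9]), array([ 60.7, -40.1,  74.8]))
logger 550 (array([-27.1, -90. ,  45.3]), array([ 27. , -34. ,  98.9]), array([  2.2, -62.4,  64.1]))
brick 1020 (array([ -9. , -35.3,  70.3]), array([15.1, 17.1, 84.9]), array([ 3.1, -9. , 81.4]))
above rim 0
```

View pics/w9.png

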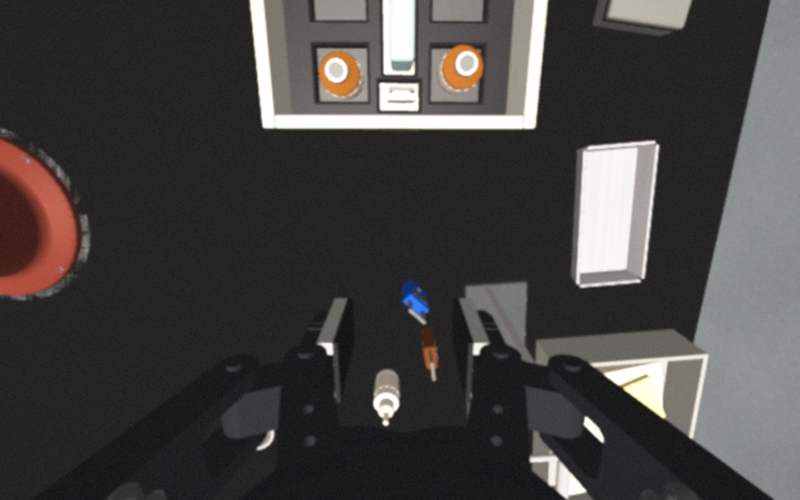

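All five pieces are down and released: vials at (338,72) and (462,68), brick (400,40), logger with loop up (400,95), nothing above the rim. Now the lid.

Call:
step_arm(
  steps=[
    [20,0,-45,0],
    [45,0,-40,0],
    [48,0,-10,0],
    [48,0,0,0],
    [48,0,0,0],
    [48,0,0,0],
    [48,0,0,0],
    [48,0,0,0],
  ],
  claw=0,
)

```text
time: 45.55
tool_pos: [0.5206, 0.3786, 0.4147]
tool_rot: [-0.001, 0.716, 0.698, -0.007]
contact_force: [1.4, -0.5, 0.5]
gripper_width: -0.0
```

Call:
step_arm(
  steps=[
    [40,0,0,0],
    [20,0,0,0],
    [0,0,0,0],
    [0,0,0,0],
  ],
)

```text
time: 45.95
tool_pos: [0.5158, 0.4499, 0.4023]
tool_rot: [-0.003, 0.711, 0.703, -0.015]
contact_force: [-0.7, 0.1, -0.1]
gripper_width: 0.003
```

```bash
cat > g.py <<'E'
from h import *
import sys
im,P=look('wrist'); im2,P2=look('side')
if len(sys.argv)>1: save(im,sys.argv[1],1.25)
delta(.525,.40,.27,88.4); s=state(); print(s['contact_force'],s['gripper_width'],Rq(s['tool_rot'])[:,2])
for n,PP in (('w',P),('s',P2)):
    Q=PP.reshape(-1,3); q=Q[(abs(Q[:,0]-.53)<.12)&(Q[:,1]>.08)&(Q[:,1]<.36)&(Q[:,2]>.105)&(Q[:,2]<.32)]
    for z in np.arange(.11,.32,.02):
        r=q[abs(q[:,2]-z)<.005]
        if len(r)>15: print(n,z.round(2),len(r),np.percentile(r[:,1],[2,50,98]).round(3))
E
python3 g.py
```

```text
yaw 89.2 delta [-46.5  12.9 133.4] turn 0.8 tcp [0.5162 0.4488 0.4029]
[ 0.3653031   0.19179735 -0.3561889 ] 0.003906145990659994 [-0.02605413 -0.01631433 -0.9995274 ]
w 0.11 231 [0.305 0.309 0.313]
w 0.13 262 [0.309 0.314 0.318]
w 0.15 263 [0.311 0.317 0.321]
w 0.17 296 [0.314 0.319 0.324]
w 0.19 339 [0.317 0.322 0.327]
w 0.21 408 [0.32  0.325 0.329]
w 0.23 475 [0.322 0.328 0.332]
w 0.25 407 [0.325 0.331 0.335]
w 0.27 121 [0.327 0.328 0.335]
w 0.29 68 [0.326 0.329 0.331]
s 0.11 231 [0.276 0.288 0.293]
s 0.13 225 [0.283 0.289 0.294]
s 0.15 232 [0.286 0.291 0.296]
s 0.17 228 [0.289 0.294 0.298]
s 0.19 241 [0.292 0.297 0.301]
s 0.21 257 [0.295 0.3   0.305]
s 0.23 255 [0.298 0.302 0.308]
s 0.25 264 [0.3   0.305 0.311]
s 0.27 265 [0.304 0.308 0.313]
s 0.29 377 [0.31  0.318 0.333]
```

Call:
step_arm(
  steps=[
    [-12,5,15,0],
    [-12,5,25,0],
    [0,0,30,0],
    [0,0,30,0],
    [0,0,20,0],
    [0,0,10,0],
    [0,0,0,0],
  ],
)

```text
time: 46.75
tool_pos: [0.5254, 0.4131, 0.2737]
tool_rot: [-0.002, 0.716, 0.698, -0.012]
contact_force: [-0.6, -0.7, -0.5]
gripper_width: -0.002
```

```bash
python3 -c "
from h import *
delta(.525,.345,.262,88.4); s=state(); print(s['contact_force'],Rq(s['tool_rot'])[:,2])"
```

```text
yaw 88.6 delta [-67.9   1.5  12.7] turn 0.2 tcp [0.5254 0.4131 0.2737]
[-0.57728066 -0.69188277 -0.50693194] [-0.01915454 -0.01366014 -0.99972321]
```

Call:
step_arm(
  steps=[
    [-20,0,5,0],
    [-20,0,5,0],
    [-18,0,2,0],
    [-15,0,0,0],
    [-15,0,0,0],
    [-15,0,0,0],
    [-15,0,0,0],
    [-15,0,0,0],
  ],
)

```text
time: 47.55
tool_pos: [0.5238, 0.276, 0.2723]
tool_rot: [-0.002, 0.715, 0.699, -0.003]
contact_force: [-0.4, 3.4, -1.4]
gripper_width: 0.0
```

```bash
python3 g.py
```

```text
yaw 88.5 delta [125.3  -2.3   1.9] turn 0.1 tcp [0.5241 0.2747 0.2724]
[ 0.6785727   1.75848983 -0.20449122] 0.0016590488203714648 [-0.00801131 -0.00379365 -0.99996071]
w 0.11 618 [0.302 0.305 0.309]
w 0.13 543 [0.297 0.303 0.306]
w 0.15 1286 [0.292 0.299 0.303]
w 0.17 1584 [0.287 0.294 0.298]
w 0.19 1937 [0.283 0.289 0.293]
w 0.21 2482 [0.278 0.284 0.288]
w 0.23 3196 [0.273 0.279 0.283]
w 0.25 4092 [0.268 0.274 0.278]
w 0.27 6771 [0.263 0.268 0.273]
w 0.29 8970 [0.243 0.259 0.287]
w 0.31 875 [0.266 0.286 0.289]
s 0.11 99 [0.275 0.285 0.289]
s 0.13 152 [0.272 0.277 0.283]
s 0.15 131 [0.266 0.271 0.278]
s 0.17 152 [0.262 0.267 0.272]
s 0.19 160 [0.257 0.261 0.266]
s 0.21 154 [0.251 0.256 0.261]
s 0.23 169 [0.246 0.251 0.256]
s 0.25 170 [0.241 0.246 0.251]
s 0.27 183 [0.236 0.241 0.246]
s 0.29 487 [0.225 0.246 0.275]
s 0.31 38 [0.262 0.268 0.28 ]
```

Call:
step_arm(
  steps=[
    [-13,0,4,0],
    [-13,0,6,0],
    [-13,0,7,0],
    [-13,0,8,0],
    [-12,0,8,0],
    [-10,0,8,0],
    [0,0,0,0],
  ],
)

```text
time: 48.35
tool_pos: [0.5225, 0.1931, 0.2291]
tool_rot: [-0.0, 0.716, 0.698, -0.004]
contact_force: [0.4, -0.3, -0.3]
gripper_width: 0.004
```

```bash
python3 g.py | sed 's/$//' | grep -v '^s'
```

```text
yaw 88.5 delta [205.5  -3.2 -40.8] turn 0.1 tcp [0.5228 0.1943 0.2302]
[-0.01402047  0.10784117 -0.5411939 ] -0.0002294702108091303 [-0.00480785 -0.0046521  -0.99997762]
w 0.11 135 [0.297 0.299 0.302]
w 0.13 2510 [0.279 0.288 0.293]
w 0.15 5077 [0.261 0.269 0.276]
w 0.17 6121 [0.24  0.249 0.256]
w 0.19 7528 [0.22  0.228 0.235]
w 0.21 9452 [0.199 0.208 0.215]
w 0.23 12576 [0.177 0.186 0.195]
w 0.25 3775 [0.158 0.166 0.205]
w 0.27 1355 [0.184 0.203 0.207]
w 0.29 5700 [0.185 0.204 0.21 ]
w 0.31 12084 [0.191 0.205 0.212]
```

Call:
step_arm(
  steps=[
    [-8,0,8,0],
    [-8,0,8,0],
    [-8,0,9,0],
    [-7,0,9,0],
    [-5,0,9,0],
    [-5,0,9,0],
    [-5,0,9,0],
    [-4,0,9,0],
  ],
)

```text
time: 49.25
tool_pos: [0.5218, 0.1412, 0.1559]
tool_rot: [0.0, 0.715, 0.699, -0.002]
contact_force: [0.9, 0.7, 0.6]
gripper_width: 0.001
```

```bash
python3 g.py | grep -v '^s'
```

```text
yaw 88.6 delta [ 258.7   -2.4 -116.8] turn 0.2 tcp [0.5206 0.1408 0.1545]
[-0.20306635  0.55453672 -0.23576993] -0.002687366961503667 [-0.00613967 -0.00491243 -0.99996909]
w 0.13 29929 [0.23  0.251 0.266]
w 0.15 39586 [0.144 0.171 0.194]
w 0.17 533 [0.148 0.149 0.153]
w 0.19 840 [0.131 0.151 0.153]
w 0.21 5884 [0.133 0.152 0.155]
w 0.23 10660 [0.135 0.153 0.159]
w 0.25 6322 [0.152 0.16  0.162]
```

Call:
step_arm(
  steps=[
    [-2,0,7,0],
    [-2,0,7,0],
    [-1,0,7,0],
    [0,0,6,0],
    [0,0,5,0],
    [0,0,4,0],
    [0,0,3,0],
  ],
)

```text
time: 50.05
tool_pos: [0.5214, 0.1351, 0.1198]
tool_rot: [0.0, 0.715, 0.699, -0.005]
contact_force: [-12.3, -1.7, 19.8]
gripper_width: -0.003
```

```bash
python3 g.py pics/w10.png| grep -v '^s'; python3 -c "
import numpy as np
Q=np.load('/tmp/wrist.npz')['P'].reshape(-1,3)
q=Q[(abs(Q[:,0]-.58)<.03)&(Q[:,1]>.11)&(Q[:,1]<.27)&(Q[:,2]>.10)&(Q[:,2]<.16)]
print(np.polyfit(q[:,1],q[:,2],1),np.median(q[:,2]))"
```

```text
yaw 88.7 delta [ 263.9   -3.3 -151.9] turn 0.3 tcp [0.5214 0.1351 0.1199]
[-9.51374148 -1.79735676 17.31616837] -0.0005720679369444659 [-0.00614103 -0.00685585 -0.99995764]
w 0.13 487 [0.142 0.146 0.228]
w 0.15 581 [0.142 0.146 0.147]
w 0.17 3947 [0.127 0.147 0.15 ]
w 0.19 8495 [0.129 0.147 0.153]
w 0.21 11338 [0.142 0.148 0.156]
[0.00261613 0.12210747] 0.12264757648689859
```

Call:
step_arm(
  steps=[
    [0,0,2,0],
    [0,0,-5,0],
    [0,0,-15,0],
    [0,0,-30,0],
    [0,0,-40,0],
    [-20,0,-40,0],
    [-40,0,-40,0],
    [-40,0,-30,0],
  ],
)

```text
time: 50.95
tool_pos: [0.518, 0.0437, 0.3187]
tool_rot: [-0.003, 0.712, 0.702, -0.008]
contact_force: [0.3, -0.9, -0.2]
gripper_width: 0.0
```

Call:
step_arm(
  steps=[
    [-30,0,-20,0],
    [0,0,0,0],
    [0,0,0,0],
    [0,0,0,0],
    [0,0,0,0],
  ],
)

```text
time: 51.45
tool_pos: [0.5193, 0.0108, 0.3476]
tool_rot: [0.001, 0.713, 0.701, -0.004]
contact_force: [0.1, 0.4, -0.2]
gripper_width: -0.002
```

```bash
python3 -c "
from h import *
im,P=look('wrist'); save(im,'pics/w11.png',1.25); Q=P.reshape(-1,3)
q=Q[(abs(Q[:,0]-.526)<.115)&(Q[:,1]>.11)&(Q[:,1]<.27)&(Q[:,2]>.10)&(Q[:,2]<.16)]
print(len(q),np.polyfit(q[:,1],q[:,2],1),np.median(q[:,2])); s=state(); print(s['time'],s['tool_pos'],s['contact_force'])
im,P=look('top'); save(im,'pics/t3.png',1.25)
for l in ['pill_jar','eye_drops','timer','key_tag','dish','gallipot']:
  for b in boxes_of('top',l)[:1]:
    x,y,w,h=b['box']; print(l,round(b['p'],2),[round(v) for v in b['box']],P[int(y+h/2),int(x+w/2)].round(3))
"
```

```text
17053 [0.01773005 0.11958253] 0.12256480744621878
51.5 [0.51927477 0.01095231 0.34732588] [-0.08581131 -0.9974661   0.56325405]
pill_jar 0.64 [431, 206, 26, 19] [ 0.489 -0.407  0.083]
eye_drops 0.63 [381, 211, 18, 12] [ 0.494 -0.251  0.063]
timer 0.61 [413, 156, 18, 11] [ 0.609 -0.315  0.233]
key_tag 0.74 [200, 162, 78, 96] [0.412 0.069 0.653]
dish 0.95 [297, 116, 41, 30] [ 0.535 -0.049  0.648]
gallipot 0.96 [402, 271, 25, 25] [ 0.299 -0.321  0.004]
```

View pics/w11.png

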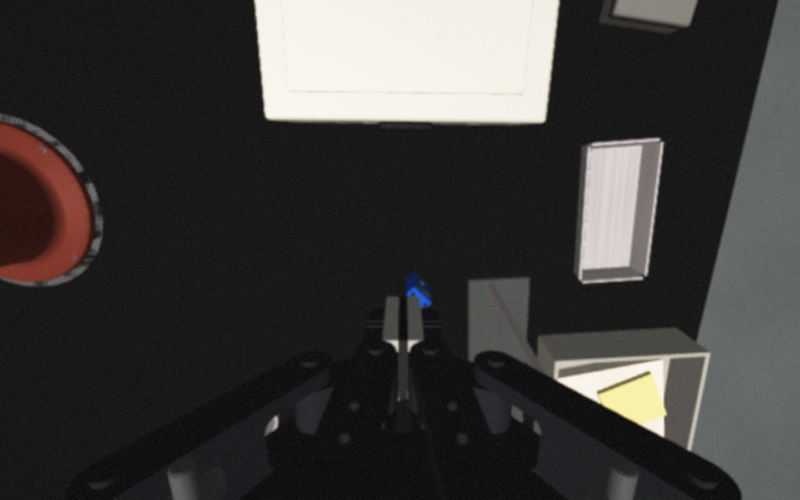

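View pics/t3.png

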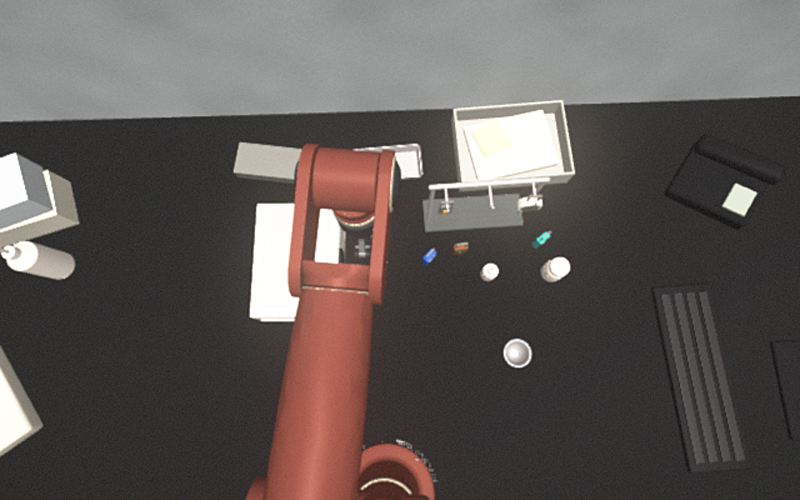

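```bash
python3 -c "
from plant import job_done; print(job_done())"
```

```text
the job is handed in; nothing more can be done
None
```

The carrier is packed and shut, and I handed the job in at about 51.5 s. I found two vials in the scene. Both stand in the two pockets on the −y side, the brick is on its long edge in its slot, and the white logger from the middle hook is loop up in the small pocket. I pushed the lid shut gradually with closed fingers, pressed it down with about 20 N, and then backed away.

**Last checks before closing:**
- Vial tops measured about 95 mm above the counter.
- The brick's top measured 81 mm.
- The logger's box top measured 64 mm.
- Nothing stood above the rim.

**Last checks after closing:**
- **Lid:** its free edge sits at about 121 mm, against 120 mm expected, and the arm is clear. The fitted slope of the lid top disagreed slightly: 0.003 rad while I pressed, +0.018 rad after I backed off. The positive sign means the hinge side reads higher, so I took it as depth error rather than an open lid.
- **Pill jar, eye drops, timer and gallipot:** the top camera found them within about 12 mm of where they started.
- **Key tag and dish:** the detector picked the robot arm instead of these two. I checked them by eye only, and both look unmoved.

During the run the tool drifted up to about 5° off vertical, including while I placed the brick.

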